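# Close and lock the chip-box carrier

## Robot

A 7-joint arm with a two-finger parallel gripper is mounted at the origin on a cart in front of the work surface, level with it; the furniture and walls round the work are solid. World frame = base frame: x ahead of the robot, y to its left, z up, the work surface at z = 0. Lengths are in m, angles in rad, forces in N, time in s.
With the tool pointing down it reaches from about 0.4 to 0.875 m from the base axis. Payload 19.3 kg.
Tool frame: the origin (TCP) lies at the very end of the fingers, on their centre line; the grasp point (between the pads) lies 19 mm behind it; z points along the fingers, y is the direction in which the jaws open and shut (so a half turn about z gives the same grasp; the last joint's range is limited). The gripper opens to 85 mm and grips with 20 to 120 N. Pads are 22 mm wide; open, the fingers measure 114 mm over their backs; the gripper's body (76 mm by 85 mm) begins 54 mm behind the grasp point. The pads swing forward as they close: fully open they stand 13 mm farther back than shut.
Start: joints at [-0.07, 0.521, -0.036, 1.599, 0.021, 1.021, -0.113], TCP at [0.625, -0, 0.231] pointing down, gripper open.
Joint ranges: [-2.91, 2.91], [-0.3, 2.13], [-1.5, 1.42], [0.17, 2.43], [-1.26, 4.41], [0.16, 1.93], [-2.52, 2.52]. Speed limits (rad/s): [1.89, 1.89, 2.39, 2.39, 3.01, 3.01, 3.01].

## Interface

Orientations are given as [roll, pitch, yaw] about the fixed x, y, z axes, in that order (R = Rz(yaw) Ry(pitch) Rx(roll)).
In Python, from workcell import bot gives the robot as it stands. The module is installed in compiled form; this text tells all that it offers.
- The arm moves only by the shell command python3 -m inch 'ROWS' [FORCE]. ROWS is JSON, a list of rows, each an object of numbers: "dx", "dy", "dz": the shift along the tool's x, y, z in mm; "rx", "ry", "rz": the turn, a rotation vector about the tool's x, y, z in rad; "hand": the closure, from -1 (fully open) to 1 (shut), so that 0 is half open. In form: [{"dx": .., "dy": .., "dz": .., "rx": .., "ry": .., "rz": .., "hand": ..}, ...]. A call has 1 to 10 rows; each row shifts and turns the commanded pose from where the row before left it, along the tool's axes as they then stand; what a row does not reach is not made up. A row lasts 1/10 s, in which the tool goes at most 50 mm and 8.59 degrees, less where a joint would pass 70% of its speed; a pose out of reach is approached as far as the arm can. A call with a gripper value outside its range is refused whole. The fingers move at their own pace and stop on an object; FORCE is the grip in N (left out, the last holds). Time passes only in rows, so rows that do not move let the fingers close. It gives the time, the measured TCP pose, the force and the opening at its end, in the units of the state.
- bot.observe(): the state, without advancing time (a new reading comes with each control period).
- bot.grab_frame(name): name is "scene" or "side" or "wrist"; returns (picture, depth): 480x640x3 uint8, red, green, blue; 480x640 float32, m along the optical axis (not along the pixel's ray), 0 where there is no reading.
- bot.get_calibration(name): a dict with "vertical_fov" (degrees; the focal length in pixels is half the picture's height over the tangent of half this angle, whatever the lens; pixels are square), "cx", "cy" (the principal point, pixels), "origin" and "orientation" of the camera in the world. Camera axes: x right, y down, z forward; pixel columns grow to the right and rows downward; lengths in m; the calibration is good to about 2 mm. A picture is of the moment at which its call begins: read the wrist's pose just before it. get_calibration takes no time and is no camera call; for the wrist camera it gives the pose at the moment of the call.
- bot.job_done(): hands the job in, once; it reports no verdict.
Trained networks look in the newest picture that a camera, given by its name, has taken for a name from the list of things; names that differ only in an ending like _2 or _b are one class to them, and where a whole thing is asked for, a point or a joint stands for the part that bears it (a point fixed in the world has none). Each returns a list of dicts, best first, with "score" (0 to 1); they miss things now and then, are a little off and sometimes report something else, mostly with a low value. They report only what shows in the picture. A call takes as long as a camera call.
- bot.trace(camera, target): "region" (480x640 bool, what is visible of it) and "box" ([left, top, right, bottom] in pixels, round what is visible of it).
- bot.tip_of(camera, target): "centre" ([row, column] in pixels: a listed point, or the origin of a listed thing).
The state is a dict: "clock": time; "qpos": joint angles; "qd": joint speeds; "joint_efforts": joint torques, N m; "position": TCP position; "tool_rot": TCP orientation; "force": force on the tool from outside, world axes, zero at the start; "moment": the same for the moment, N m; "grip_width": finger opening in m.
Only numpy, scipy, OpenCV 4.12 (cv2) and the standard library are available. Lean on these libraries where they do the work, as an engineer would, in place of code of your own. Each camera call takes 0.05 s, during which the arm holds its last target.

## Task

Get the chip carrier ready for transport: lay the loose chip box from the mat flat in the carrier's empty pocket (the other box stays in its own), close both hinged covers and press each one down until its catch snaps over and holds it fully shut. Then slide the lock pin through all three eyelets, from either end, until its grip comes up against the first eyelet, let go of it, and leave the other things on the table standing where they are.

Things in the scene. Friction and masses are not known exactly. Their poses are not given: they have to be found in the camera images.
- carrier: Fixed carrier on the table, left or right: black slab 220 (its y) x 153 (its x, -85 to +68) x 12 mm, two pockets side by side along y, two covers hinged at +x, two sprung catches at its -x edge (y +60 and -60, x -62 to -83, top z 35). Origin on the table midway between the pockets; x runs from catches to hinges. Steel eyelet plate at x -45, y 0 (6 mm thick along y, 32 mm wide, top z 68).
- pocket_l (a point): Centre of the floor of the left pocket (carrier +y side), the empty one, 12 mm above the table. Low corner ribs, 5 mm high, frame a seat of 64 mm (carrier x) by 60 mm (carrier y); the middles of all four sides are open for fingers. Axes as the carrier's.
- pocket_r (a point): The same for the right pocket (carrier -y side), which already holds a chip box.
- cover_l (a joint): Angle of the left cover: 0 = shut, flat; positive = swung up about its hinge; starts upright, 1.65 to 1.9; stop at 2.1. A stiff hinge keeps it where it is left. Shut, its underside is 20 mm above the pocket floor. In about the last 0.1 rad a nose on its front tab must be forced past the sprung catch (some 8 N on the pad); past it the cover stays shut.
- cover_r (a joint): The same for the right cover; starts anywhere from 0.6 to 1.7.
- cover_l_hinge (a point): Middle of the left cover's hinge axis (along carrier y), 34 mm above the table; axes as the carrier's. The cover is a 4 mm plate, 96 mm wide along the hinge, reaching 116 mm from the axis, mid-plane through the axis. At its free edge a tab goes 17 mm down; on its upper face, 102 mm from the hinge and 44 mm off its middle towards the other cover, stands an eyelet plate 32 x 32 x 6 mm.
- cover_r_hinge (a point): The same for the right cover.
- cover_l_pad (a point): Thumb pad on the upper face of the left cover, 98 mm from the hinge on the middle of its width: where to press. z is the outward normal of the upper face; it turns with the cover.
- cover_r_pad (a point): The same for the right cover.
- bore_mid (a point): Centre of the bore of the fixed middle eyelet, 52 mm above the table; axes as the carrier's. The 20 mm bore runs along y. With both covers shut their own eyelets (same bore, 6 mm thick) are in line with it at y +16 and -16, outer faces at y +19 and -19. The bore axis is 16 mm above the upper face of the shut covers.
- mat: Fixed grey mat 200 x 260 x 3 mm (x, y, z) on the table; origin under its centre. The loose chip box, the lock pin, a loupe and a vial stand on it.
- chip_box_out: Chip box with lid to be loaded, lying on the mat: 54 x 54 x 16 mm square box (a small closure lip makes it 59 mm along its x). Origin: centre of its underside, z up. 34 g.
- chip_box_in: Identical chip box that already lies in the right pocket; stays there. Origin: centre of its underside.
- lock_pin: Lock pin lying flat on the mat, about 0.1 kg: a flat grip 40 mm long (its x) x 26 mm wide x 12 mm high, with a round steel rod 12 mm in diameter and 90 mm long out of its +x end, tapered at the tip. Origin: centre of the underside of the grip; the rod's axis is 6 mm higher, along x.
- pin_tip (a point): End of the lock pin's rod, on its axis, 110 mm from the grip's centre.
- pin_shoulder (a point): Where the rod leaves the grip, on the axis, 20 mm from the grip's centre; this end face stops against the first eyelet when the pin is home.
- work_stage: Fixed equipment in the middle of the table, between carrier and mat: flat stage 267 mm wide (y) x 291 mm deep (x), 64 mm high; keep gripper and loads above it. Origin under its centre. Behind it, from about x = 0.6 up, a tall machine with a microscope: cross from side to side in front of that.
- loupe: Bystander: eye loupe, 38 mm across, 35 mm high, on the mat. Origin under its centre.
- vial: Bystander: capped vial 28 mm across, 41 mm high, on the mat. Origin under its centre.
- tip_pot: Bystander: pot 70 x 72 x 66 mm, near the table's front edge in the middle. Origin under its centre.
- tall_vial: Bystander: capped vial 25 mm across, 47 mm high, front left. Origin under its centre.
- fixture_block: Bystander: metal block 40 x 56 x 22 mm, left. Origin under its centre.

How it is judged:
By the outcome, as a careful person would: the job done as asked, in the order asked, and still so for the second after the job is handed in, with the robot touching nothing.
It also fails if it takes over 72 s, if anything falls off the work surface, if the arm or the gripper's body presses on something with over 40 N, if the wrist force passes 120 N, or if a joint passes its speed limit or range.

## Working session

There is one attempt and no reset: what is moved stays moved. The work goes in short steps, Python scripts to look and compute and a shell command to move; the robot and the scene stay as the last step left them, time stands still between calls to the robot, and variables do not carry over. Pictures are saved under pics/ and viewed, and the job is handed in when it is done.

```bash
mkdir -p pics; ls; cat > h.py <<'E'
import numpy as np, cv2
from scipy.spatial.transform import Rotation as R
from workcell import bot
def K(n):
    c=bot.get_calibration(n); f=240/np.tan(np.radians(c['vertical_fov'])/2)
    o=np.array(c['orientation'],float)
    M=o if o.shape==(3,3) else R.from_euler('xyz',o).as_matrix()
    return f,c['cx'],c['cy'],np.array(c['origin']),M
def w(k,r,c,d):
    f,cx,cy,o,M=k
    return o+M@np.array([(c-cx)/f*d,(r-cy)/f*d,d])
def wz(k,r,c,z):
    f,cx,cy,o,M=k
    v=M@np.array([(c-cx)/f,(r-cy)/f,1.]); return o+v*(z-o[2])/v[2]
def proj(k,p):
    f,cx,cy,o,M=k
    q=M.T@(np.array(p)-o); return q[1]/q[2]*f+cy,q[0]/q[2]*f+cx
def cloud(k,d):
    f,cx,cy,o,M=k
    rr,cc=np.mgrid[:480,:640]
    P=np.stack([(cc-cx)/f*d,(rr-cy)/f*d,d],-1)@M.T+o
    P[d<=0]=np.nan
    return P
def grab(n,fn=None):
    k=K(n); im,d=bot.grab_frame(n)
    if fn: cv2.imwrite('pics/'+fn,im[:,:,::-1])
    np.savez('last_'+n+'.npz',im=im,d=d)
    return k,im,d
E
python3 - <<'E'
from h import *
print(bot.observe())
for n in('scene','side','wrist'):
    print(n,bot.get_calibration(n))
    k,im,d=grab(n,n+'0.png')
E
```

```text
pics
{'clock': 0.0, 'qpos': array([-0.07016564,  0.52203684, -0.03634717,  1.59996286,  0.02120325,
        1.02108097, -0.11275025]), 'qd': array([-7.39836484e-04, -1.91817281e-04,  9.85501002e-05, -1.82447600e-03,
       -4.76521625e-04, -7.72904702e-04, -6.59272191e-04]), 'joint_efforts': array([-4.24098413e-03, -9.27110124e+01,  1.97758444e+00, -3.69928443e+01,
        1.76317629e-02,  8.19846697e-03, -6.58496788e-05]), 'position': array([ 6.24687698e-01, -4.53977105e-05,  2.30727442e-01]), 'tool_rot': array([-3.14049188e+00,  6.97471851e-05,  1.57081980e+00]), 'force': array([-0.11430341, -0.56963425, -0.28808451]), 'moment': array([-0.01470606, -0.02784427,  0.0334504 ]), 'grip_width': 0.08547057929060804}
scene {'vertical_fov': 53.67491846101352, 'cx': 315.3257982070205, 'cy': 247.7205363058504, 'origin': array([-0.33785756, -0.50643731,  1.03101058]), 'orientation': array([-2.33854487,  0.00413967, -0.94929142])}
side {'vertical_fov': 56.50374616351439, 'cx': 325.3202943224977, 'cy': 241.13711764136153, 'origin': array([-0.08330355,  1.02680553,  0.49562378]), 'orientation': array([-1.94505949e+00, -5.11725798e-04, -2.62568944e+00])}
wrist {'vertical_fov': 67.88353917760566, 'cx': 322.07757101629886, 'cy': 242.27985726472343, 'origin': array([0.62522057, 0.0745035 , 0.37390217]), 'orientation': array([2.84457913e+00, 7.61546762e-04, 1.50443067e-03])}
```

View pics/scene0.png

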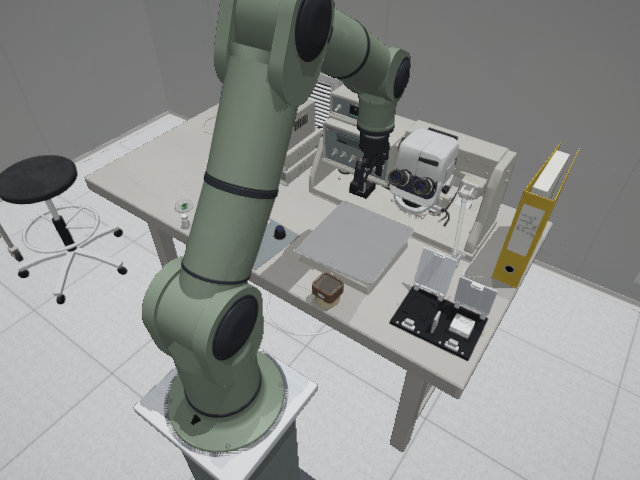

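View pics/side0.png

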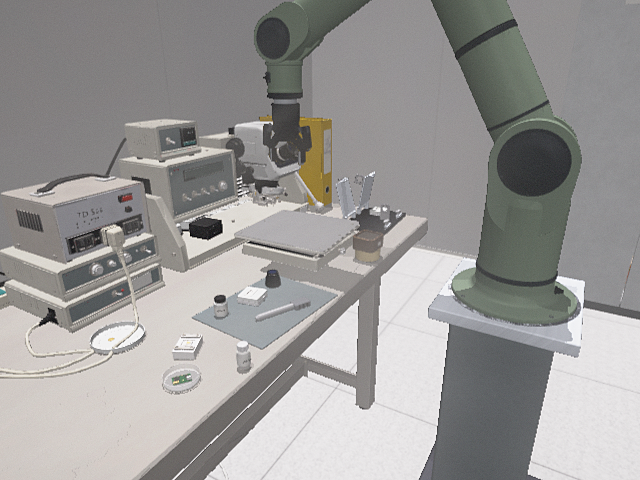

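View pics/wrist0.png

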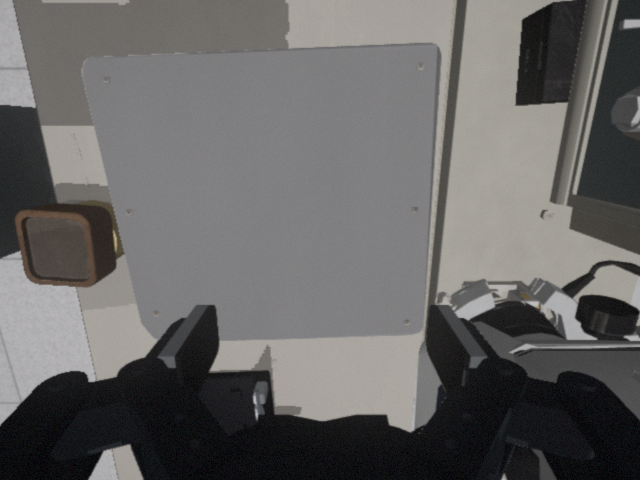

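```bash
python3 - <<'E'
from h import *
for cam in('scene','side'):
    k=K(cam); d=np.load('last_'+cam+'.npz')['d']; C=cloud(k,d)
    for t in ['carrier','mat','chip_box_out','chip_box_in','lock_pin','pin_tip','pin_shoulder','loupe','vial','pocket_l','pocket_r','cover_l_hinge','cover_r_hinge','cover_l_pad','cover_r_pad','bore_mid','tip_pot','work_stage','tall_vial','fixture_block']:
        r=bot.tip_of(cam,t)
        print(cam,t,[(round(x['score'],2),np.round(x['centre']).astype(int).tolist(), np.round(C[int(np.clip(x['centre'][0],0,479)),int(np.clip(x['centre'][1],0,639))],3).tolist()) for x in r[:2]])
print(bot.observe()['clock'])
E
```

```text
scene carrier [(0.68, [319, 439], [0.483, -0.318, 0.015])]
scene mat [(0.79, [231, 245], [0.071, -0.066, 0.502])]
scene chip_box_out [(0.44, [225, 259], [0.096, -0.074, 0.501])]
scene chip_box_in [(0.74, [330, 462], [0.476, -0.381, 0.029])]
scene lock_pin []
scene pin_tip []
scene pin_shoulder []
scene loupe [(0.42, [236, 280], [0.495, 0.233, 0.018])]
scene vial [(0.65, [299, 329], [0.348, -0.052, 0.045])]
scene pocket_l [(0.79, [326, 460], [0.483, -0.373, 0.027]), (0.67, [305, 419], [0.504, -0.25, 0.01])]
scene pocket_r [(0.79, [326, 460], [0.483, -0.373, 0.027]), (0.67, [305, 419], [0.504, -0.25, 0.01])]
scene cover_l_hinge [(0.61, [287, 429], [0.553, -0.249, 0.034]), (0.34, [330, 461], [0.476, -0.381, 0.029])]
scene cover_r_hinge [(0.17, [228, 260], [0.1, -0.073, 0.493])]
scene cover_l_pad [(0.75, [260, 441], [0.577, -0.256, 0.125])]
scene cover_r_pad [(0.63, [283, 475], [0.531, -0.368, 0.147])]
scene bore_mid [(0.74, [317, 436], [0.444, -0.319, 0.066])]
scene tip_pot [(0.93, [303, 326], [0.351, -0.041, 0.022])]
scene work_stage [(0.64, [286, 479], [0.523, -0.378, 0.151])]
scene t
[... 938 characters left out ...]
7, -0.246, 0.009]), (0.72, [215, 376], [0.494, -0.35, 0.015])]
side cover_l_hinge [(0.79, [216, 349], [0.547, -0.238, 0.034]), (0.39, [347, 189], [0.471, 0.554, 0.02])]
side cover_r_hinge [(0.8, [205, 365], [0.55, -0.368, 0.035]), (0.51, [306, 300], [0.384, 0.313, 0.012])]
side cover_l_pad [(0.76, [190, 339], [0.572, -0.212, 0.126])]
side cover_r_pad [(0.84, [178, 371], [0.537, -0.393, 0.129])]
side bore_mid [(0.88, [208, 384], [0.483, -0.394, 0.027])]
side tip_pot [(0.94, [259, 369], [0.363, 0.006, 0.011])]
side work_stage [(0.43, [177, 372], [0.536, -0.39, 0.133])]
side tall_vial [(0.61, [366, 244], [0.357, 0.536, 0.009])]
side fixture_block [(0.64, [350, 190], [0.468, 0.555, 0.015])]
2.15
```

The scene and side views show the mat on the left, with the box near (0.50, 0.34), the pin grip near (0.38, 0.31) and its tip near (0.44, 0.40). The carrier is on the right near (0.48, -0.31), with yaw about 0. I'll look closer with the wrist camera above the mat.

```bash
python3 -m inch '[{"dx":38,"dy":-24,"dz":-10},{"dx":38,"dy":-24,"dz":-10},{"dx":38,"dy":-24,"dz":-10},{"dx":38,"dy":-24,"dz":-10},{"dx":38,"dy":-24,"dz":-10},{"dx":38,"dy":-24,"dz":-10},{"dx":38,"dy":-24,"dz":-10},{}]'
python3 - <<'E'
from h import *
k,im,d=grab('wrist','wrist1.png'); C=cloud(k,d)
np.save('kw.npy',np.array(k,dtype=object),allow_pickle=True)
for t in ['chip_box_out','lock_pin','pin_tip','pin_shoulder','loupe','vial']:
    r=bot.tip_of('wrist',t)
    print(t,[(round(x['score'],2),np.round(x['centre']).astype(int).tolist(), np.round(C[int(x['centre'][0]),int(x['centre'][1])],4).tolist()) for x in r[:2]])
for t in ['chip_box_out','lock_pin']:
    for x in bot.trace('wrist',t)[:2]:
        m=x['region']; P=C[m]; 
        top=P[np.abs(P[:,2]-(.019 if 'box' in t else .012))<.005]
        rect=cv2.minAreaRect(top[:,:2].astype(np.float32)*1000)
        print(t,round(x['score'],2),x['box'],m.sum(),rect,np.median(P[:,2]))
o=bot.observe();print(o['clock'],o['position'],o['tool_rot'],o['force'])
E
```

```text
chip_box_out []
lock_pin []
pin_tip []
pin_shoulder []
loupe []
vial []
2.6 [ 6.24984995e-01 -3.29662484e-05  2.31259624e-01] [-3.14150642e+00  2.37633030e-05  1.57074727e+00] [-0.49265592 -0.22820587 -0.07650337]schema error: expected keys dx, dy, dz, rx, ry, rz, hand
```

View pics/wrist1.png

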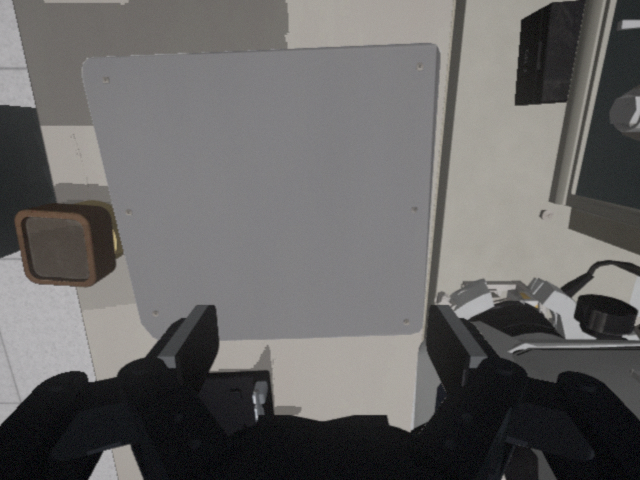

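```bash
cat > look.py <<'E'
import sys
from h import *
fn=sys.argv[1]; tips=sys.argv[2].split(',') if sys.argv[2] else []; trs=sys.argv[3].split(',') if len(sys.argv)>3 and sys.argv[3] else []
cam=sys.argv[4] if len(sys.argv)>4 else 'wrist'
k,im,d=grab(cam,fn); C=cloud(k,d); np.save('C_'+cam+'.npy',C)
import pickle; pickle.dump(k,open('k_'+cam+'.pkl','wb'))
for t in tips:
    r=bot.tip_of(cam,t)
    print(t,[(round(x['score'],2),np.round(x['centre']).astype(int).tolist(), np.round(C[int(np.clip(x['centre'][0],0,479)),int(np.clip(x['centre'][1],0,639))],4).tolist()) for x in r[:2]])
for t in trs:
    for x in bot.trace(cam,t)[:2]:
        m=x['region']; P=C[m]; P=P[np.isfinite(P[:,0])]
        np.save('m_'+t+'.npy',m)
        z=np.percentile(P[:,2],80); top=P[np.abs(P[:,2]-z)<.004]
        rect=cv2.minAreaRect(top[:,:2].astype(np.float32)*1000)
        print(t,round(x['score'],2),x['box'],m.sum(),[np.round(a,1) for a in rect],round(z,4),np.round(top.mean(0),4))
o=bot.observe();print(round(o['clock'],2),o['position'].round(4),o['tool_rot'].round(4),o['force'].round(1),o['grip_width'].round(4))
E
python3 -m inch '[{"dx":38,"dy":-24,"dz":-10,"rx":0,"ry":0,"rz":0,"hand":-1},{"dx":38,"dy":-24,"dz":-10,"rx":0,"ry":0,"rz":0,"hand":-1},{"dx":38,"dy":-24,"dz":-10,"rx":0,"ry":0,"rz":0,"hand":-1},{"dx":38,"dy":-24,"dz":-10,"rx":0,"ry":0,"rz":0,"hand":-1},{"dx":38,"dy":-24,"dz":-10,"rx":0,"ry":0,"rz":0,"hand":-1},{"dx":38,"dy":-24,"dz":-10,"rx":0,"ry":0,"rz":0,"hand":-1},{"dx":38,"dy":-24,"dz":-10,"rx":0,"ry":0,"rz":0,"hand":-1},{"dx":0,"dy":0,"dz":0,"rx":0,"ry":0,"rz":0,"hand":-1}]' && 
python3 look.py wrist2.png chip_box_out,lock_pin,pin_tip,pin_shoulder,loupe,vial chip_box_out,lock_pin
```

```text
clock: 3.4
position: [0.454, 0.2715, 0.3028]
tool_rot: [3.141, -0.003, 1.578]
force: [1.0, -0.8, -0.3]
grip_width: 0.0854
chip_box_out [(0.68, [152, 367], [0.5065, 0.3275, 0.0185])]
lock_pin []
pin_tip [(0.66, [82, 311], [0.441, 0.4038, 0.0032])]
pin_shoulder [(0.59, [160, 276], [0.4001, 0.3173, 0.0156])]
loupe [(0.9, [216, 364], [0.5036, 0.2564, 0.0405]), (0.68, [152, 367], [0.5053, 0.3265, 0.0196])]
vial [(0.86, [74, 386], [0.5182, 0.4055, 0.0458])]
chip_box_out 0.6 [343.0, 124.0, 393.2, 180.8] 2176 [array([506.1, 326.6]), array([54.9, 51.6]), np.float64(11.4)] 0.0201 [0.5072 0.3274 0.0195]
lock_pin 0.88 [254.3, 84.7, 316.1, 191.4] 1509 [array([418. , 338.5]), array([128.7,  26.1]), np.float64(62.5)] 0.0159 [0.4111 0.3295 0.0149]
lock_pin 0.7 [374.6, 55.6, 402.5, 86.2] 718 [array([523. , 413.3]), array([22.8, 23. ]), np.float64(71.0)] 0.0451 [0.5227 0.413  0.0446]Traceback (most recent call last):
  File "look.py", line 17, in <module>
    o=bot.observe();print(round(o['clock'],2),o['position'].round(4),o['tool_rot'].round(4),o['force'].round(1),o['grip_width'].round(4))
                                                                                                                ^^^^^^^^^^^^^^^^^^^^^
AttributeError: 'float' object has no attribute 'round'
```

View pics/wrist2.png

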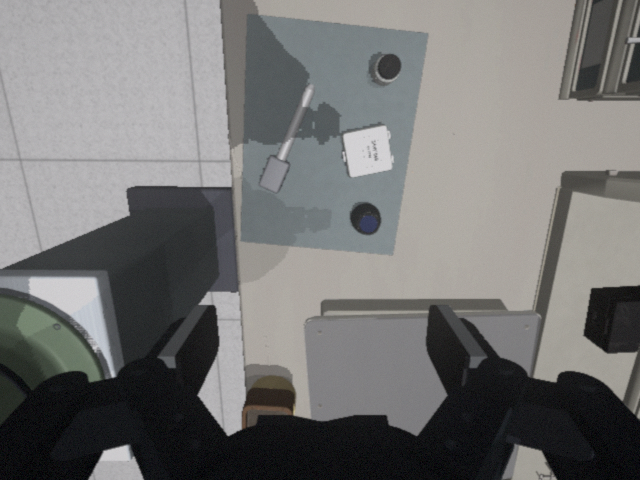

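```bash
sed -i "s/o\['grip_width'\].round(4)/round(o['grip_width'],4)/" look.py; python3 - <<'E'
from h import *
im=np.load('last_wrist.npz')['im']
c=im[70:210,235:415]; cv2.imwrite('pics/crop2.png',cv2.resize(c,None,fx=4,fy=4,interpolation=cv2.INTER_CUBIC)[:,:,::-1])
C=np.load('C_wrist.npy'); m=np.load('m_chip_box_out.npy')
P=C[m];P=P[np.abs(P[:,2]-.019)<.004]
h=P[:,:2]
best=None
for a in np.radians(np.arange(-45,45,1)):
    Rm=np.array([[np.cos(a),np.sin(a)],[-np.sin(a),np.cos(a)]]); q=h@Rm.T
    lo=np.percentile(q,1,axis=0);hi=np.percentile(q,99,axis=0); A=np.prod(hi-lo)
    if best is None or A<best[0]: best=(A,np.degrees(a),hi-lo,Rm.T@((hi+lo)/2))
print(best)
print(bot.observe()['position'],bot.observe()['qpos'])
E
```

```text
(np.float64(0.0025612858556533745), np.float64(12.000000000000002), array([0.05071723, 0.05050129]), array([0.50713199, 0.3269731 ]))
[0.45733127 0.26539172 0.30114689] [-0.53064999  0.2988108  -0.13655894  1.75975068  0.04530764  1.08637454
 -0.68355024]
```

View pics/crop2.png

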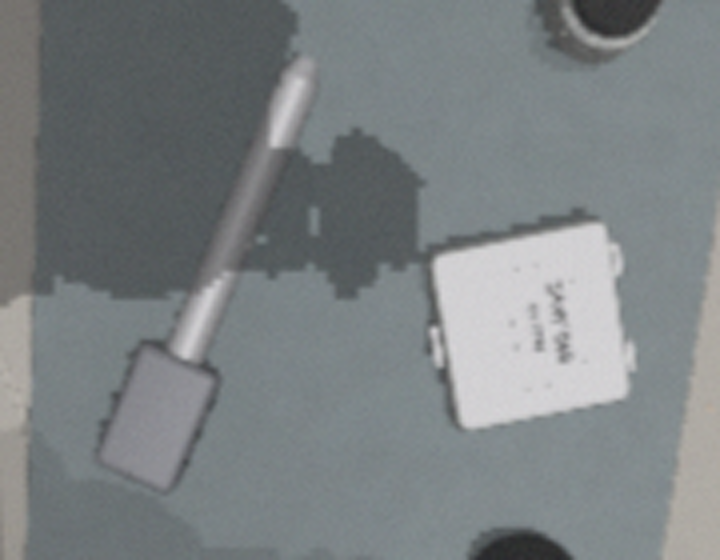

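```bash
python3 -m inch '[{"dx":31,"dy":25,"dz":15,"rx":0,"ry":0,"rz":-0.147,"hand":-0.52},{"dx":34,"dy":20,"dz":15,"rx":0,"ry":0,"rz":-0.147,"hand":-0.52},{"dx":0,"dy":0,"dz":15,"rx":0,"ry":0,"rz":-0.147,"hand":-0.52},{"dx":0,"dy":0,"dz":15,"rx":0,"ry":0,"rz":-0.147,"hand":-0.52},{"dx":0,"dy":0,"dz":15,"rx":0,"ry":0,"rz":-0.147,"hand":-0.52},{"dx":0,"dy":0,"dz":15,"rx":0,"ry":0,"rz":-0.147,"hand":-0.52},{"dx":0,"dy":0,"dz":15,"rx":0,"ry":0,"rz":-0.147,"hand":-0.52},{"dx":0,"dy":0,"dz":15,"rx":0,"ry":0,"rz":-0.147,"hand":-0.52},{"dx":0,"dy":0,"dz":15,"rx":0,"ry":0,"rz":-0.147,"hand":-0.52},{"dx":0,"dy":0,"dz":15,"rx":0,"ry":0,"rz":-0.147,"hand":-0.52}]' && python3 -m inch '[{"dx":0,"dy":0,"dz":15,"rx":0,"ry":0,"rz":-0.147,"hand":-0.52},{"dx":0,"dy":0,"dz":15,"rx":0,"ry":0,"rz":-0.147,"hand":-0.52},{"dx":0,"dy":0,"dz":0,"rx":0,"ry":0,"rz":0,"hand":-0.52},{"dx":0,"dy":0,"dz":0,"rx":0,"ry":0,"rz":0,"hand":-0.52}]'; python3 look.py wrist3.png chip_box_out chip_box_out,loupe
```

```text
clock: 4.85
position: [0.497, 0.3331, 0.1505]
tool_rot: [-3.142, -0.0, 3.046]
force: [0.4, 0.5, -0.6]
grip_width: 0.0649
clock: 5.25
position: [0.497, 0.3333, 0.1214]
tool_rot: [3.141, -0.0, -2.954]
force: [-0.4, 0.1, 0.5]
grip_width: 0.0649
chip_box_out []
chip_box_out 0.8 [277.4, 210.0, 346.4, 289.2] 5165 [array([507. , 327.4]), array([52.3, 51.7]), np.float64(11.9)] 0.02 [0.5055 0.327  0.0194]
chip_box_out 0.57 [616.3, 89.5, 640.0, 127.1] 781 [array([372.1, 517.7]), array([21.6,  8.6]), np.float64(22.8)] 0.0174 [0.3723 0.5164 0.017 ]
loupe 0.58 [169.5, 202.7, 231.0, 264.4] 2588 [array([508.8, 246. ]), array([26.7, 26.9]), np.float64(10.8)] 0.0376 [0.5085 0.2462 0.0373]
5.45 [0.4971 0.3338 0.1221] [ 3.1413e+00  1.2000e-03 -2.9505e+00] [ 0.4 -0.   0.1] 0.0652
```

View pics/wrist3.png

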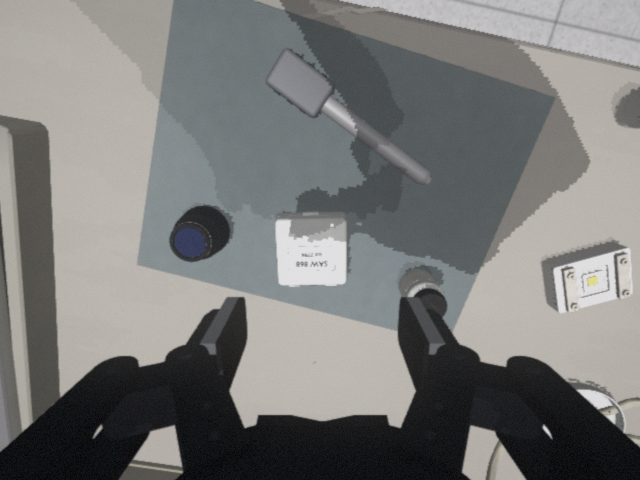

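```bash
python3 -m inch '[{"dx":-8.6,"dy":-8.3,"dz":20,"rx":0,"ry":0,"rz":-0.012,"hand":-0.52},{"dx":0,"dy":0,"dz":30,"rx":0,"ry":0,"rz":0,"hand":-0.52},{"dx":0,"dy":0,"dz":30,"rx":0,"ry":0,"rz":0,"hand":-0.52},{"dx":0,"dy":0,"dz":25,"rx":0,"ry":0,"rz":0,"hand":-0.52},{"dx":0,"dy":0,"dz":8,"rx":0,"ry":0,"rz":0,"hand":-0.52},{"dx":0,"dy":0,"dz":3,"rx":0,"ry":0,"rz":0,"hand":-0.52},{"dx":0,"dy":0,"dz":0,"rx":0,"ry":0,"rz":0,"hand":-0.52}]' 30 && python3 -m inch '[{"dx":0,"dy":0,"dz":0,"rx":0,"ry":0,"rz":0,"hand":0.1},{"dx":0,"dy":0,"dz":0,"rx":0,"ry":0,"rz":0,"hand":0.1},{"dx":0,"dy":0,"dz":0,"rx":0,"ry":0,"rz":0,"hand":0.1},{"dx":0,"dy":0,"dz":0,"rx":0,"ry":0,"rz":0,"hand":0.1}]' 30; python3 - <<'E'
from h import *
C=np.load('C_wrist.npy')
k,im=None,np.load('last_wrist.npz')['im']
# pin points above mat
sel=(C[:,:,2]>.009)&(C[:,:,2]<.03)&(C[:,:,0]>.36)&(C[:,:,0]<.47)&(C[:,:,1]>.27)&(C[:,:,1]<.42)
P=C[sel]; r=cv2.minAreaRect(P[:,:2].astype(np.float32)*1000); print(len(P),r)
E
```

```text
clock: 6.15
position: [0.5072, 0.3274, 0.0062]
tool_rot: [3.141, 0.001, -2.937]
force: [0.4, -0.4, 0.0]
grip_width: 0.0651
clock: 6.55
position: [0.5075, 0.3275, 0.0068]
tool_rot: [3.141, 0.002, -2.937]
force: [-1.0, -0.6, 7.2]
grip_width: 0.0529
5017 ((415.01580810546875, 340.3703308105469), (130.3571014404297, 27.073028564453125), 65.53868865966797)
```

```bash
python3 -m inch '[{"dx":0,"dy":0,"dz":-10,"rx":0,"ry":0,"rz":0,"hand":0.1},{"dx":0,"dy":0,"dz":-40,"rx":0,"ry":0,"rz":0,"hand":0.1},{"dx":0,"dy":0,"dz":-45,"rx":0,"ry":0,"rz":0.1,"hand":0.1},{"dx":0,"dy":0,"dz":-45,"rx":0,"ry":0,"rz":0.1,"hand":0.1},{"dx":5,"dy":-30,"dz":-35,"rx":0,"ry":0,"rz":0,"hand":0.1},{"dx":5,"dy":-45,"dz":-15,"rx":0,"ry":0,"rz":0,"hand":0.1},{"dx":5,"dy":-47,"dz":0,"rx":0,"ry":0,"rz":0,"hand":0.1},{"dx":5,"dy":-47,"dz":0,"rx":0,"ry":0,"rz":0,"hand":0.1},{"dx":5,"dy":-47,"dz":0,"rx":0,"ry":0,"rz":0,"hand":0.1},{"dx":5,"dy":-47,"dz":0,"rx":0,"ry":0,"rz":0,"hand":0.1}]' && python3 -m inch '[{"dx":5,"dy":-47,"dz":0,"rx":0,"ry":0,"rz":0,"hand":0.1},{"dx":5,"dy":-47,"dz":0,"rx":0,"ry":0,"rz":0,"hand":0.1},{"dx":5,"dy":-47,"dz":0,"rx":0,"ry":0,"rz":0,"hand":0.1},{"dx":5,"dy":-47,"dz":0,"rx":0,"ry":0,"rz":0,"hand":0.1},{"dx":0,"dy":-47,"dz":0,"rx":0,"ry":0,"rz":0,"hand":0.1},{"dx":0,"dy":-47,"dz":0,"rx":0,"ry":0,"rz":0,"hand":0.1},{"dx":0,"dy":0,"dz":0,"rx":0,"ry":0,"rz":0,"hand":0.1},{"dx":0,"dy":0,"dz":0,"rx":0,"ry":0,"rz":0,"hand":0.1}]'; python3 look.py wrist4.png pocket_l,bore_mid,cover_l_hinge,cover_r_hinge,carrier,chip_box_in,cover_l_pad,cover_r_pad chip_box_in
```

```text
clock: 7.55
position: [0.4778, 0.0621, 0.1965]
tool_rot: [-3.141, 0.002, -3.136]
force: [0.8, -0.6, 0.0]
grip_width: 0.0528
clock: 8.35
position: [0.4594, -0.219, 0.1961]
tool_rot: [-3.141, 0.001, -3.139]
force: [-0.6, 1.2, 0.4]
grip_width: 0.0529
pocket_l [(0.72, [375, 99], [0.5314, -0.3597, 0.1492]), (0.64, [250, 285], [0.4324, -0.2353, 0.1961])]
bore_mid [(0.76, [221, 200], [0.4504, -0.3148, 0.0689])]
cover_l_hinge []
cover_r_hinge [(0.84, [321, 164], [0.5558, -0.3689, 0.039]), (0.65, [252, 284], [0.4327, -0.2355, 0.198])]
carrier [(0.97, [250, 226], [0.4926, -0.3115, 0.0125])]
chip_box_in [(0.9, [255, 161], [0.4934, -0.3682, 0.0286])]
cover_l_pad [(0.91, [414, 276], [0.5775, -0.2522, 0.1314])]
cover_r_pad [(0.93, [374, 97], [0.5315, -0.3617, 0.147]), (0.45, [128, 532], [0.3802, -0.0625, 0.0591])]
chip_box_in 0.66 [122.2, 229.0, 192.6, 288.3] 3565 [array([ 499.9, -373.8]), array([52.4, 52.4]), np.float64(3.1)] 0.0289 [ 0.4985 -0.3731  0.0283]
8.85 [ 0.4598 -0.2179  0.1953] [-3.1416  0.     -3.1358] [-0.3  1.4 -0.4] 0.0524
```

View pics/wrist4.png

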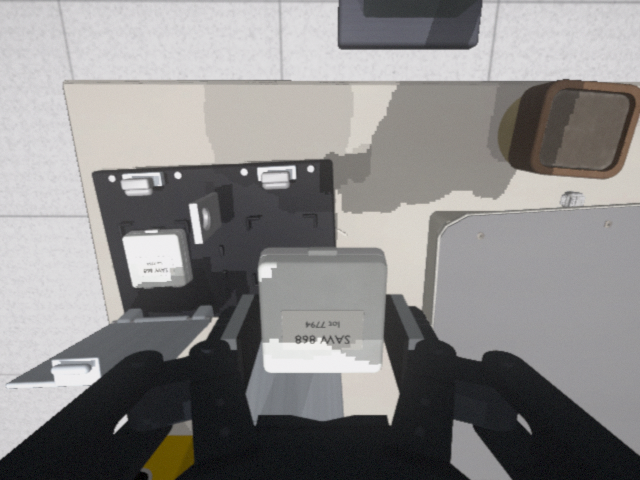

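```bash
python3 - <<'E'
from h import *
import pickle
k=pickle.load(open('k_wrist.pkl','rb')); z=np.load('last_wrist.npz'); im,d=z['im'],z['d']; C=np.load('C_wrist.npy')
print(d[:,200][160:180].round(3), C[250,200])
for p in [(172,94),(160,331),(235,332)]: print(p,wz(k,*p,.012).round(4))
# black-slab mask: dark pixels near z .012
g=im.max(2); m=(g<70)&(abs(C[:,:,2]-.012)<.006)&(C[:,:,0]<.56)&(C[:,:,1]<-.15)
m=m.astype(np.uint8); n,l,s,_=cv2.connectedComponentsWithStats(m); i=1+np.argmax(s[1:,4]); mm=l==i
# front edge: first row per column
E=[];
for c in range(110,325):
    r=np.where(mm[:,c])[0]
    if len(r): E.append(wz(k,r[0]-.5,c,.012))
E=np.array(E)
def fit(x,y):
    for _ in range(6):
        a=np.polyfit(x,y,1); e=abs(y-np.polyval(a,x)); q=e<max(.001,np.percentile(e,80)); x,y=x[q],y[q]
    return a,len(x),e.max()
print('front',fit(E[:,1],E[:,0]))
S=[]
for r in range(165,245):
    c=np.where(mm[r])[0]
    if len(c): S.append(wz(k,r,c[-1]+.5,.012))
S=np.array(S); print('left',fit(S[:,0],S[:,1]))
S=[]
for r in range(178,300):
    c=np.where(mm[r])[0]
    if len(c): S.append(wz(k,r,c[0]-.5,.012))
S=np.array(S); print('right',fit(S[:,0],S[:,1]))
cv2.imwrite('pics/crop4.png',cv2.resize(im[145:325,80:350],None,fx=2.9,fy=2.9,interpolation=cv2.INTER_CUBIC)[:,:,::-1])
E
```

```text
[0.331 0.331 0.331 0.332 0.333 0.331 0.323 0.321 0.321 0.321 0.321 0.322
 0.323 0.322 0.323 0.322 0.323 0.324 0.325 0.325] [ 0.49356132 -0.33643342  0.01300636]
(172, 94) [ 0.42   -0.4255  0.012 ]
(160, 331) [ 0.4084 -0.2112  0.012 ]
(235, 332) [ 0.4783 -0.2095  0.012 ]
front (array([-0.54990567,  0.31291088]), 51, np.float64(0.011071232458483737))
left (array([ 1.81664047, -1.09932118]), 16, np.float64(0.0030896137615528674))
right (array([-1.14864496,  0.19613593]), 30, np.float64(0.008861572732108025))
```

View pics/crop4.png

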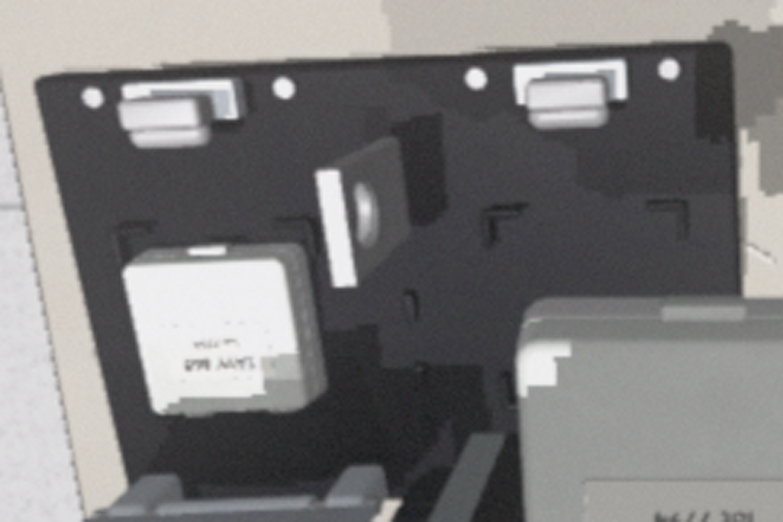

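```bash
python3 - <<'E'
from h import *
import pickle
k=pickle.load(open('k_wrist.pkl','rb')); C=np.load('C_wrist.npy')
f=lambda x,y,z,n: print(n,wz(k,145+y/2.9-.0,80+x/2.9,z).round(4), C[int(145+y/2.9),int(80+x/2.9)].round(4))
f(38,80,.012,'A');f(730,42,.012,'B')
f(740,298,.012,'edgeleft')
for x,y in [(93,97),(284,88),(476,78),(669,69)]: f(x,y,.012,'screw')
f(487,213,.017,'rib1 outer');f(685,205,.017,'rib2 outer')
f(119,230,.017,'rib3');f(316,222,.017,'rib4')
f(336,228,.068,'eyelet top mid'); f(328,172,.068,'eyfront');f(343,285,.068,'eyback')
f(165,112,.035,'catchR top');f(568,96,.035,'catchL top')
f(362,217,.052,'bore')
E
```

```text
A [ 0.4205 -0.4265  0.012 ] [ 0.4201 -0.427   0.0111]
B [ 0.4079 -0.2106  0.012 ] [ 0.4084 -0.2109 -0.0008]
edgeleft [ 0.491  -0.2062  0.012 ] [ 0.4301 -0.2138  0.1988]
screw [ 0.4257 -0.4102  0.012 ] [ 0.4251 -0.4092  0.0136]
screw [ 0.4226 -0.35    0.012 ] [ 0.4222 -0.3505  0.0126]
screw [ 0.4193 -0.2897  0.012 ] [ 0.4182 -0.2893  0.0142]
screw [ 0.4162 -0.2295  0.012 ] [ 0.4153 -0.23    0.0146]
rib1 outer [ 0.4612 -0.2877  0.017 ] [ 0.4607 -0.2884  0.0176]
rib2 outer [ 0.4583 -0.2244  0.017 ] [ 0.4578 -0.2246  0.0164]
rib3 [ 0.4674 -0.4061  0.017 ] [ 0.4669 -0.4056  0.0177]
rib4 [ 0.4644 -0.3426  0.017 ] [ 0.4646 -0.3445  0.0143]
eyelet top mid [ 0.4535 -0.3179  0.068 ] [ 0.4531 -0.3187  0.0674]
eyfront [ 0.4382 -0.3185  0.068 ] [ 0.438  -0.3186  0.0679]
eyback [ 0.4696 -0.3175  0.068 ] [ 0.4689 -0.3171  0.0696]
catchR top [ 0.4271 -0.3764  0.035 ] [ 0.4265 -0.3771  0.035 ]
catchL top [ 0.4219 -0.2583  0.035 ] [ 0.4218 -0.2589  0.0353]
bore [ 0.4543 -0.3159  0.052 ] [ 0.4558 -0.3197  0.0428]
```

```bash
python3 - <<'E'
from h import *
C=np.load('C_wrist.npy'); o=bot.observe(); t=o['position']
s=C[255:368,262:384]; s=s.reshape(-1,3); s=s[np.isfinite(s[:,0])]
print(np.percentile(s[:,2],[5,25,50,75,95]))
q=s[abs(s[:,2]-np.median(s[:,2]))<.004]; print(q.min(0)-t,q.max(0)-t, np.median(q,0)-t)
r=cv2.minAreaRect(q[:,:2].astype(np.float32)*1000);print(r,t)
yaw=.053; O=np.array([.4988,-.315]); ex=np.array([np.cos(yaw),np.sin(yaw)]); ey=np.array([-ex[1],ex[0]])
P=O+.06*ey; print('pocket',P)
d=P-t[:2]; y=-3.0886; tx=np.array([np.cos(y),np.sin(y)]);ty=np.array([np.sin(y),-np.cos(y)])
print('after rz', d@tx*1000,d@ty*1000, t[2])
E
```

```text
[0.20582619 0.20827238 0.20872246 0.20913105 0.20970213]
[-0.02826862 -0.02662329  0.0094125 ] [0.02245347 0.02476332 0.01545698] [-0.00471754 -0.00109947  0.01341009]
((456.7862243652344, -218.95645141601562), (50.6414794921875, 51.43564987182617), 0.3997719883918762) [ 0.45976029 -0.21790202  0.19534163]
pocket [ 0.49562149 -0.25508425]
after rz -33.84139253420787 -39.02952118586663 0.19534162792412876
```

```bash
python3 -m inch '[{"dx":0,"dy":0,"dz":5,"rx":0,"ry":0,"rz":-0.047,"hand":0.1},{"dx":-17.5,"dy":-19.2,"dz":20,"rx":0,"ry":0,"rz":0,"hand":0.1},{"dx":-17.5,"dy":-19.3,"dz":20,"rx":0,"ry":0,"rz":0,"hand":0.1},{"dx":0,"dy":0,"dz":35,"rx":0,"ry":0,"rz":0,"hand":0.1},{"dx":0,"dy":0,"dz":35,"rx":0,"ry":0,"rz":0,"hand":0.1},{"dx":0,"dy":0,"dz":20,"rx":0,"ry":0,"rz":0,"hand":0.1},{"dx":0,"dy":0,"dz":0,"rx":0,"ry":0,"rz":0,"hand":0.1},{"dx":0,"dy":0,"dz":0,"rx":0,"ry":0,"rz":0,"hand":0.1}]' ; python3 look.py wrist5.png "" ""
```

```text
clock: 9.65
position: [0.4969, -0.2547, 0.0608]
tool_rot: [3.141, -0.0, -3.089]
force: [0.6, 0.2, 0.7]
grip_width: 0.0533
9.7 [ 0.4972 -0.2549  0.0614] [-3.1411e+00  1.0000e-03 -3.0893e+00] [ 0.5 -0.4 -0.9] 0.0528
```

View pics/wrist5.png

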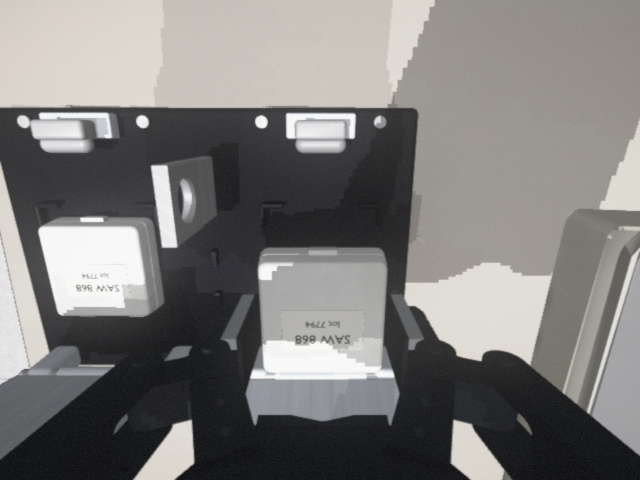

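```bash
python3 - <<'E'
from h import *
import pickle
k=pickle.load(open('k_wrist.pkl','rb'))
a=wz(k,205,262,.017);b=wz(k,205,380,.017);print(a,b,(a+b)/2+.0355*np.array([.9986,.053,0]))
print(wz(k,248.5,322,.0614+.0134)[:2], wz(k,374,322,.0614+.0134)[:2])
E
python3 -m inch '[{"dx":0,"dy":0,"dz":20,"rx":0,"ry":0,"rz":0,"hand":0.1},{"dx":0,"dy":0,"dz":12,"rx":0,"ry":0,"rz":0,"hand":0.1},{"dx":0,"dy":0,"dz":8,"rx":0,"ry":0,"rz":0,"hand":0.1},{"dx":0,"dy":0,"dz":4,"rx":0,"ry":0,"rz":0,"hand":0.1},{"dx":0,"dy":0,"dz":0,"rx":0,"ry":0,"rz":0,"hand":0.1}]'
```

```text
[ 0.46086097 -0.28863674  0.017     ] [ 0.4574891  -0.22604778  0.017     ] [ 0.49462534 -0.25546076  0.017     ]
[ 0.46459821 -0.25654521] [ 0.52088151 -0.25350975]
clock: 10.2
position: [0.4967, -0.2548, 0.0163]
tool_rot: [-3.142, -0.0, -3.089]
force: [0.4, 0.3, -0.2]
grip_width: 0.0531
```

```bash
python3 -m inch '[{"dx":0,"dy":0,"dz":0.8,"rx":0,"ry":0,"rz":0,"hand":0.1},{"dx":0,"dy":0,"dz":0,"rx":0,"ry":0,"rz":0,"hand":-0.5},{"dx":0,"dy":0,"dz":0,"rx":0,"ry":0,"rz":0,"hand":-0.5},{"dx":0,"dy":0,"dz":0,"rx":0,"ry":0,"rz":0,"hand":-0.5},{"dx":0,"dy":0,"dz":-15,"rx":0,"ry":0,"rz":0,"hand":-0.5},{"dx":10,"dy":0,"dz":-40,"rx":0,"ry":0,"rz":0,"hand":-0.5},{"dx":25,"dy":0,"dz":-40,"rx":0,"ry":0,"rz":0,"hand":-0.5},{"dx":25,"dy":0,"dz":-40,"rx":0,"ry":0,"rz":0,"hand":-0.5},{"dx":0,"dy":0,"dz":-30,"rx":0,"ry":0,"rz":0,"hand":1},{"dx":0,"dy":0,"dz":0,"rx":0,"ry":0,"rz":0,"hand":1}]' ; python3 look.py wrist6.png cover_l_pad,cover_r_pad,chip_box_out,chip_box_in ""
```

```text
clock: 11.2
position: [0.4378, -0.259, 0.1853]
tool_rot: [-3.138, 0.005, -3.09]
force: [0.1, -1.2, -0.7]
grip_width: 0.0357
cover_l_pad []
cover_r_pad [(0.89, [406, 148], [0.4296, -0.3026, 0.2561])]
chip_box_out [(0.76, [277, 324], [0.4882, -0.2552, 0.0286])]
chip_box_in [(0.91, [274, 197], [0.4925, -0.3712, 0.0286]), (0.49, [277, 326], [0.4892, -0.2543, 0.0283])]
11.45 [ 0.4364 -0.2576  0.1798] [ 3.1408e+00 -1.1000e-03 -3.0890e+00] [ 0.  -0.2 -0.6] 0.0
```

View pics/wrist6.png

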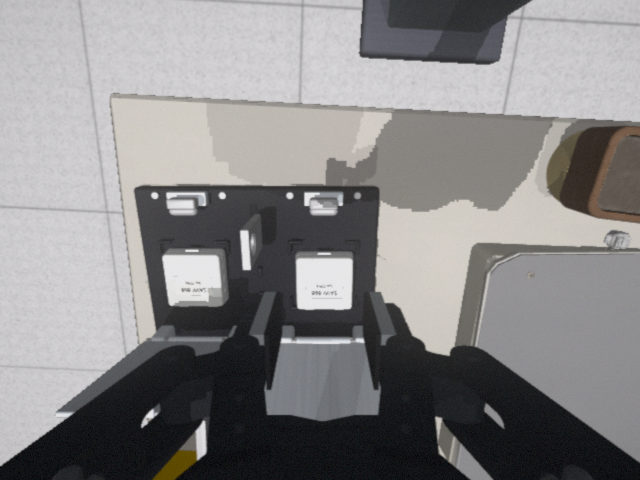

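```bash
python3 - <<'E'
from h import *
for cam in('scene','side'):
    k=K(cam); d=np.load('last_'+cam+'.npz')['d']; C=cloud(k,d).reshape(-1,3)
    s=C[(C[:,0]>.53)&(C[:,0]<.85)&(C[:,1]>-.5)&(C[:,1]<-.1)&(C[:,2]>.03)]
    for x0 in np.arange(.53,.85,.04):
        for y0 in np.arange(-.5,-.1,.05):
            q=s[(s[:,0]>=x0)&(s[:,0]<x0+.04)&(s[:,1]>=y0)&(s[:,1]<y0+.05)]
            if len(q)>5: print(cam,x0.round(2),y0.round(2),len(q),q[:,2].min().round(2),q[:,2].max().round(2))
yaw=.053
E
```

```text
scene 0.53 -0.45 248 0.03 0.15
scene 0.53 -0.4 490 0.03 0.15
scene 0.53 -0.35 296 0.03 0.16
scene 0.53 -0.3 473 0.03 0.16
scene 0.53 -0.25 462 0.03 0.15
scene 0.53 -0.15 93 0.05 0.07
scene 0.57 -0.3 294 0.09 0.16
scene 0.57 -0.25 171 0.1 0.16
scene 0.57 -0.15 88 0.05 0.07
scene 0.61 -0.3 7 0.12 0.14
scene 0.61 -0.2 19 0.26 0.28
scene 0.61 -0.15 150 0.03 0.29
scene 0.65 -0.3 31 0.03 0.07
scene 0.65 -0.2 104 0.19 0.29
scene 0.65 -0.15 361 0.03 0.29
scene 0.69 -0.45 1559 0.03 0.32
scene 0.69 -0.4 817 0.03 0.32
scene 0.69 -0.3 69 0.06 0.12
scene 0.69 -0.25 35 0.08 0.13
scene 0.69 -0.2 341 0.18 0.33
scene 0.69 -0.15 608 0.05 0.33
scene 0.73 -0.45 196 0.03 0.32
scene 0.73 -0.4 118 0.03 0.32
scene 0.73 -0.35 9 0.03 0.06
scene 0.73 -0.3 322 0.03 0.12
scene 0.73 -0.25 205 0.03 0.2
scene 0.73 -0.2 373 0.03 0.33
scene 0.73 -0.15 337 0.03 0.33
scene 0.77 -0.45 170 0.03 0.32
scene 0.77 -0.4 134 0.27 0.32
scene 0.77 -0.3 739 0.03 0.29
scene 0.77 -0.25 342 0.03 0.23
scene 0.77 -0.2 545 0.03 0.33
scene 0.77 -0.15 359 0.03 0.33
scene 0.81 -0.45 129 0.04 0.32
scene 0.81 -0.4 97 0.26 0.32
scene 0.81 -0
[... 471 characters left out ...]
0.19 0.23
side 0.65 -0.15 163 0.06 0.29
side 0.69 -0.45 454 0.03 0.32
side 0.69 -0.4 360 0.03 0.32
side 0.69 -0.3 27 0.05 0.12
side 0.69 -0.25 50 0.07 0.13
side 0.69 -0.15 51 0.06 0.28
side 0.73 -0.45 28 0.08 0.32
side 0.73 -0.4 717 0.03 0.32
side 0.73 -0.3 205 0.03 0.11
side 0.73 -0.25 80 0.03 0.16
side 0.73 -0.2 20 0.03 0.1
side 0.73 -0.15 43 0.08 0.33
side 0.77 -0.45 32 0.24 0.32
side 0.77 -0.4 377 0.03 0.32
side 0.77 -0.3 285 0.03 0.15
side 0.77 -0.25 45 0.03 0.04
side 0.77 -0.2 49 0.03 0.13
side 0.77 -0.15 87 0.03 0.33
side 0.81 -0.45 20 0.31 0.32
side 0.81 -0.4 73 0.1 0.32
side 0.81 -0.3 168 0.03 0.13
side 0.81 -0.25 37 0.03 0.03
side 0.81 -0.2 47 0.03 0.04
side 0.81 -0.15 69 0.03 0.33
```

The box sits flat in the left pocket (its centre is near row 277, col 324), at the same height as the other box. Next I'll close the left cover from behind.

```bash
cat > cf.py <<'E'
from h import *
yaw=.053; O=np.array([.4988,-.315]); ex=np.array([np.cos(yaw),np.sin(yaw)]); ey=np.array([-ex[1],ex[0]])
def tc(p): d=np.array(p)[:2]-O; return (np.array([d@ex,d@ey,p[2]])*1000).round(1)
def fc(x,y,z): q=O+x/1000*ex+y/1000*ey; return np.array([q[0],q[1],z/1000])
if __name__=='__main__':
    o=bot.observe(); print('carrier frame',tc(o['position']),o['tool_rot'].round(3),o['force'].round(1),round(o['grip_width'],4),round(o['clock'],2))
E
python3 -m inch '[{"dx":0,"dy":0,"dz":-20,"rx":0,"ry":0,"rz":0,"hand":1},{"dx":-40,"dy":-4,"dz":0,"rx":0,"ry":0,"rz":0,"hand":1},{"dx":-42,"dy":-4,"dz":0,"rx":0,"ry":0,"rz":0,"hand":1},{"dx":-42,"dy":-4,"dz":0,"rx":0,"ry":0,"rz":0,"hand":1},{"dx":-42,"dy":-4,"dz":0,"rx":0,"ry":0,"rz":0,"hand":1},{"dx":0,"dy":0,"dz":0,"rx":0,"ry":0,"rz":0,"hand":1},{"dx":0,"dy":0,"dz":0,"rx":0,"ry":0,"rz":0,"hand":1}]'; python3 cf.py; python3 look.py side7.png cover_l_pad "" side
```

```text
clock: 12.15
position: [0.6033, -0.2644, 0.1986]
tool_rot: [3.14, -0.002, -3.088]
force: [0.2, 0.9, 0.1]
grip_width: -0.0001
carrier frame [107.   45.  198.6] [ 3.140e+00 -2.000e-03 -3.088e+00] [0.2 0.9 0.1] -0.0001 12.15
cover_l_pad [(0.8, [189, 341], [0.5701, -0.229, 0.1223]), (0.28, [260, 368], [0.3671, 0.0023, 0.0062])]
12.25 [ 0.6023 -0.2652  0.1997] [ 3.1411e+00 -1.7000e-03 -3.0895e+00] [ 0.4 -0.6  0.5] 0.0001
```

View pics/side7.png

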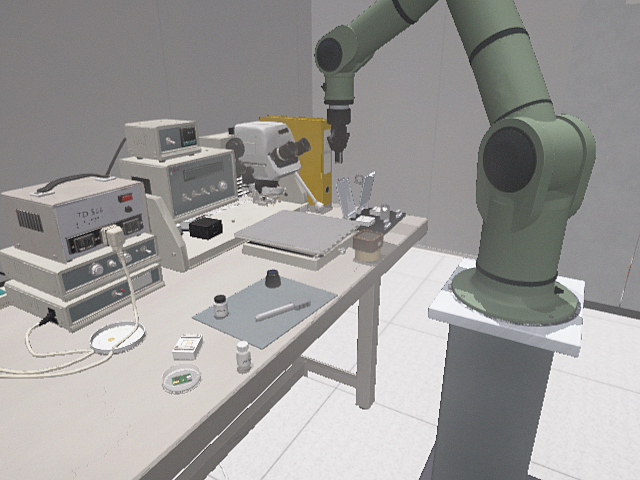

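```bash
python3 -m inch '[{"dx":0,"dy":0,"dz":38,"rx":0,"ry":0,"rz":0,"hand":1},{"dx":0,"dy":0,"dz":38,"rx":0,"ry":0,"rz":0,"hand":1},{"dx":17,"dy":0,"dz":1,"rx":0,"ry":0,"rz":0,"hand":1},{"dx":15,"dy":0,"dz":1,"rx":0,"ry":0,"rz":0,"hand":1},{"dx":18,"dy":0,"dz":1,"rx":0,"ry":0,"rz":0,"hand":1},{"dx":17,"dy":0,"dz":2,"rx":0,"ry":0,"rz":0,"hand":1},{"dx":15,"dy":0,"dz":5,"rx":0,"ry":0,"rz":0,"hand":1}]'; python3 look.py side8.png cover_l_pad "" side; python3 cf.py
```

```text
clock: 12.95
position: [0.5201, -0.27, 0.1151]
tool_rot: [-3.141, 0.001, -3.09]
force: [1.7, -0.7, 0.1]
grip_width: 0.0001
cover_l_pad [(0.72, [304, 271], [0.4525, 0.33, 0.004]), (0.59, [192, 361], [0.4934, -0.2186, 0.1249])]
13.05 [ 0.5188 -0.2704  0.1144] [-3.1413e+00 -1.9000e-03 -3.0913e+00] [ 0.6 -0.5  0.2] -0.0005
carrier frame [ 22.3  43.5 114.4] [-3.141e+00 -2.000e-03 -3.091e+00] [ 0.6 -0.5  0.2] -0.0005 13.05
```

```bash
python3 - <<'E'
import cv2
a=cv2.imread('pics/side8.png')[120:260,280:460]; cv2.imwrite('pics/side8c.png',cv2.resize(a,None,fx=4,fy=4,interpolation=cv2.INTER_CUBIC))
E
```

```text
(no output)
```

View pics/side8c.png

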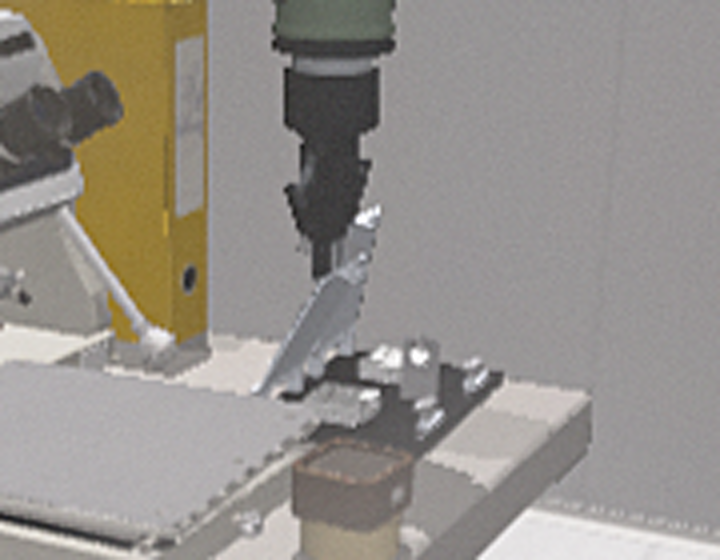

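```bash
python3 -m inch '[{"dx":13,"dy":0,"dz":8,"rx":0,"ry":0,"rz":0,"hand":1},{"dx":11,"dy":0,"dz":9,"rx":0,"ry":0,"rz":0,"hand":1},{"dx":8,"dy":0,"dz":8,"rx":0,"ry":0,"rz":0,"hand":1},{"dx":7,"dy":0,"dz":10,"rx":0,"ry":0,"rz":0,"hand":1},{"dx":6,"dy":0,"dz":11,"rx":0,"ry":0,"rz":0,"hand":1},{"dx":6,"dy":0,"dz":11,"rx":0,"ry":0,"rz":0,"hand":1},{"dx":2,"dy":0,"dz":6,"rx":0,"ry":0,"rz":0,"hand":1},{"dx":0,"dy":0,"dz":0,"rx":0,"ry":0,"rz":0,"hand":1}]'; python3 cf.py
```

```text
clock: 13.85
position: [0.4678, -0.2721, 0.0505]
tool_rot: [3.141, -0.002, -3.089]
force: [0.5, -0.1, 0.4]
grip_width: -0.0002
carrier frame [-28.7  44.5  50.5] [ 3.141e+00 -2.000e-03 -3.089e+00] [ 0.5 -0.1  0.4] -0.0002 13.85
```

```bash
python3 -m inch '[{"dx":0,"dy":0,"dz":-12,"rx":0,"ry":0,"rz":0,"hand":1},{"dx":13,"dy":15.5,"dz":0,"rx":0,"ry":0,"rz":0,"hand":1},{"dx":0,"dy":0,"dz":12,"rx":0,"ry":0,"rz":0,"hand":1},{"dx":0,"dy":0,"dz":5,"rx":0,"ry":0,"rz":0,"hand":1},{"dx":0,"dy":0,"dz":4,"rx":0,"ry":0,"rz":0,"hand":1},{"dx":0,"dy":0,"dz":0,"rx":0,"ry":0,"rz":0,"hand":1}]'; python3 cf.py; python3 -m inch '[{"dx":0,"dy":0,"dz":2,"rx":0,"ry":0,"rz":0,"hand":1},{"dx":0,"dy":0,"dz":2,"rx":0,"ry":0,"rz":0,"hand":1},{"dx":0,"dy":0,"dz":0,"rx":0,"ry":0,"rz":0,"hand":1}]';python3 cf.py
```

```text
clock: 14.45
position: [0.455, -0.2578, 0.0423]
tool_rot: [3.142, -0.0, -3.089]
force: [-0.3, 0.8, -1.1]
grip_width: 0.0002
carrier frame [-40.7  59.4  42.3] [ 3.142 -0.    -3.089] [-0.3  0.8 -1.1] 0.0002 14.45
clock: 14.75
position: [0.4547, -0.2576, 0.0382]
tool_rot: [3.141, -0.0, -3.09]
force: [-0.0, 0.3, -0.3]
grip_width: 0.0005
carrier frame [-41.   59.7  38.2] [ 3.141 -0.    -3.09 ] [-0.   0.3 -0.3] 0.0005 14.75
```

```bash
python3 -m inch '[{"dx":0,"dy":0,"dz":2,"rx":0,"ry":0,"rz":0,"hand":1},{"dx":0,"dy":0,"dz":0,"rx":0,"ry":0,"rz":0,"hand":1}]'; python3 look.py wrist9.png cover_l_pad ""; python3 look.py side9.png cover_l_pad "" side
python3 - <<'E'
import cv2
a=cv2.imread('pics/side9.png')[120:260,280:460]; cv2.imwrite('pics/side9c.png',cv2.resize(a,None,fx=4,fy=4,interpolation=cv2.INTER_CUBIC))
E
```

```text
clock: 14.95
position: [0.4546, -0.2575, 0.0363]
tool_rot: [3.141, -0.0, -3.089]
force: [-0.2, -0.1, 0.6]
grip_width: -0.0002
cover_l_pad []
15.05 [ 0.4547 -0.2574  0.0365] [ 3.1415 -0.     -3.0893] [-0.1  0.6  0.1] 0.0001
cover_l_pad [(0.87, [220, 373], [0.4576, -0.2395, 0.0351])]
15.15 [ 0.4547 -0.2575  0.0365] [-3.1416  0.     -3.0894] [ 0.1  0.3 -0.2] -0.0
```

View pics/side9c.png

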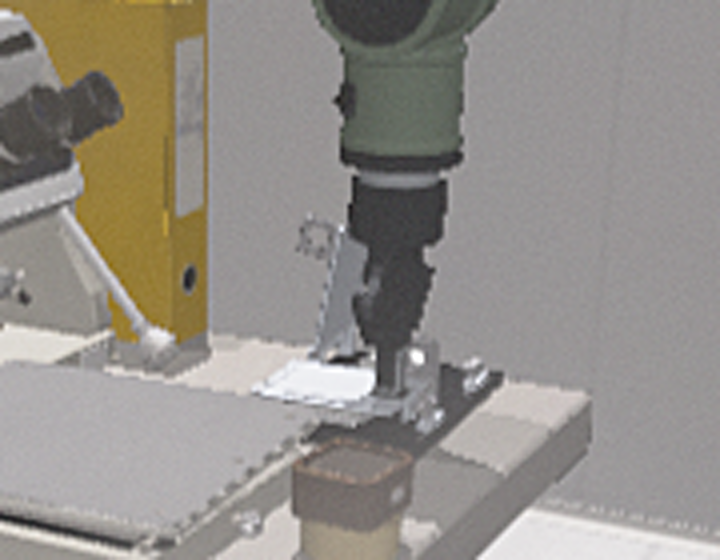

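View pics/wrist9.png

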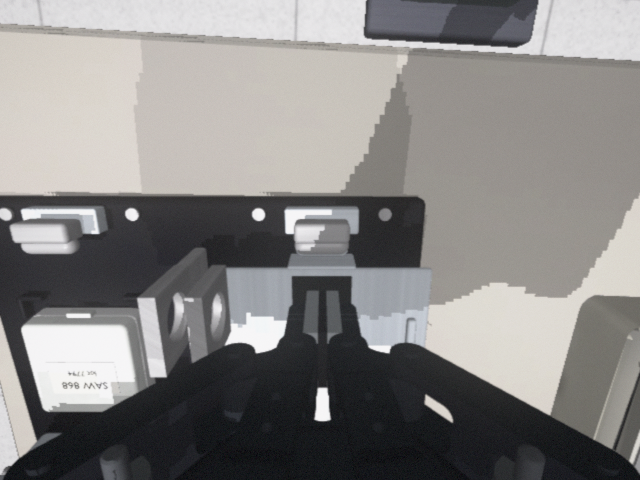

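```bash
python3 - <<'E'
from cf import *
C=np.load('C_wrist.npy')
for r,c in [(275,240),(275,400),(300,400),(330,245),(338,270),(340,385),(264,320),(232,322),(310,312),(200,190)]:
    q=C[r-2:r+3,c-2:c+3].reshape(-1,3); print((r,c),tc(np.nanmedian(q,0)))
E
```

```text
(275, 240) [-56.8  24.3  36.5]
(275, 400) [-56.8  93.2  36.6]
(300, 400) [-45.   94.   36.6]
(330, 245) [-30.1  24.8  36.6]
(338, 270) [-26.3  36.   36.7]
(340, 385) [-25.1  88.4  36.6]
(264, 320) [-60.6  58.8  33.1]
(232, 322) [-75.7  59.7  34.5]
(310, 312) [-51.5  55.9  58.2]
(200, 190) [-84.8  -3.4  10.8]
```

```bash
python3 -m inch '[{"dx":0,"dy":0,"dz":2,"rx":0,"ry":0,"rz":0,"hand":1},{"dx":0,"dy":0,"dz":0,"rx":0,"ry":0,"rz":0,"hand":1}]'; python3 cf.py;  python3 -m inch '[{"dx":0,"dy":0,"dz":2,"rx":0,"ry":0,"rz":0,"hand":1},{"dx":0,"dy":0,"dz":0,"rx":0,"ry":0,"rz":0,"hand":1}]'; python3 cf.py
```

```text
clock: 15.35
position: [0.4549, -0.2577, 0.0357]
tool_rot: [-3.141, 0.0, -3.089]
force: [-6.2, 2.9, 29.5]
grip_width: 0.0001
carrier frame [-40.8  59.6  35.7] [-3.141  0.    -3.089] [-6.2  2.9 29.5] 0.0001 15.35
clock: 15.55
position: [0.455, -0.2579, 0.0351]
tool_rot: [-3.14, 0.001, -3.09]
force: [-17.5, 7.6, 67.8]
grip_width: 0.0003
carrier frame [-40.7  59.4  35.1] [-3.14e+00  1.00e-03 -3.09e+00] [-17.5   7.6  67.8] 0.0003 15.55
```

```bash
python3 -m inch '[{"dx":0,"dy":0,"dz":-8,"rx":0,"ry":0,"rz":0,"hand":1},{"dx":0,"dy":0,"dz":-45,"rx":0,"ry":0,"rz":0,"hand":1},{"dx":0,"dy":0,"dz":-48,"rx":0,"ry":0,"rz":0,"hand":1},{"dx":-15,"dy":0,"dz":-42,"rx":0,"ry":0,"rz":0,"hand":1},{"dx":-40,"dy":-10,"dz":-20,"rx":0,"ry":0,"rz":0,"hand":1},{"dx":-40,"dy":-25,"dz":0,"rx":0,"ry":0,"rz":0,"hand":1},{"dx":-22,"dy":-42,"dz":0,"rx":0,"ry":0,"rz":0,"hand":1},{"dx":0,"dy":-42,"dz":0,"rx":0,"ry":0,"rz":0,"hand":1},{"dx":0,"dy":0,"dz":0,"rx":0,"ry":0,"rz":0,"hand":1}]'; python3 cf.py; python3 look.py side10.png cover_r_pad "" side
python3 - <<'E'
import cv2
a=cv2.imread('pics/side10.png')[120:260,280:460]; cv2.imwrite('pics/side10c.png',cv2.resize(a,None,fx=4,fy=4,interpolation=cv2.INTER_CUBIC))
E
```

```text
clock: 16.45
position: [0.5765, -0.3762, 0.1942]
tool_rot: [-3.14, -0.002, -3.095]
force: [-1.3, 0.1, -0.0]
grip_width: 0.0004
carrier frame [ 74.3 -65.2 194.2] [-3.140e+00 -2.000e-03 -3.095e+00] [-1.3  0.1 -0. ] 0.0004 16.45
cover_r_pad [(0.92, [180, 371], [0.5372, -0.3936, 0.1213]), (0.67, [206, 364], [0.5521, -0.3741, 0.0326])]
16.55 [ 0.5773 -0.3709  0.1948] [ 3.1410e+00 -7.0000e-04 -3.0908e+00] [-0.2  0.3 -0.7] 0.0
```

View pics/side10c.png

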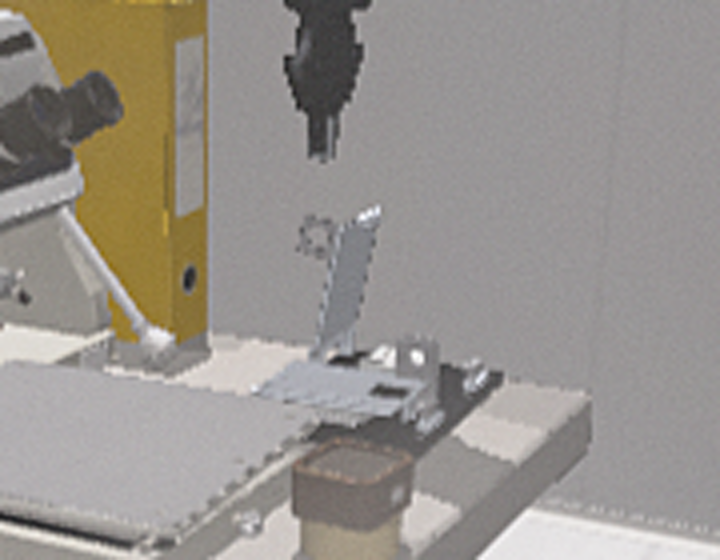

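```bash
python3 -m inch '[{"dx":0,"dy":0,"dz":37,"rx":0,"ry":0,"rz":0,"hand":1},{"dx":0,"dy":0,"dz":37,"rx":0,"ry":0,"rz":0,"hand":1},{"dx":18,"dy":0,"dz":1,"rx":0,"ry":0,"rz":0,"hand":1},{"dx":17,"dy":0,"dz":2,"rx":0,"ry":0,"rz":0,"hand":1},{"dx":17,"dy":0,"dz":4,"rx":0,"ry":0,"rz":0,"hand":1}]' && python3 -m inch '[{"dx":13,"dy":0,"dz":8,"rx":0,"ry":0,"rz":0,"hand":1},{"dx":11,"dy":0,"dz":9,"rx":0,"ry":0,"rz":0,"hand":1},{"dx":8,"dy":0,"dz":8,"rx":0,"ry":0,"rz":0,"hand":1},{"dx":7,"dy":0,"dz":10,"rx":0,"ry":0,"rz":0,"hand":1},{"dx":6,"dy":0,"dz":11,"rx":0,"ry":0,"rz":0,"hand":1},{"dx":6,"dy":0,"dz":11,"rx":0,"ry":0,"rz":0,"hand":1},{"dx":2,"dy":0,"dz":6,"rx":0,"ry":0,"rz":0,"hand":1},{"dx":0,"dy":0,"dz":0,"rx":0,"ry":0,"rz":0,"hand":1}]'; python3 cf.py
```

```text
clock: 17.05
position: [0.5258, -0.3716, 0.1147]
tool_rot: [3.141, 0.001, -3.088]
force: [1.9, -0.7, -0.1]
grip_width: -0.0
clock: 17.85
position: [0.4722, -0.3755, 0.0504]
tool_rot: [3.141, -0.001, -3.09]
force: [0.2, 0.4, 0.7]
grip_width: 0.0001
carrier frame [-29.7 -59.   50.4] [ 3.141e+00 -1.000e-03 -3.090e+00] [0.2 0.4 0.7] 0.0001 17.85
```

Now I'll press the right cover.

```bash
python3 -m inch '[{"dx":0,"dy":0,"dz":-10,"rx":0,"ry":0,"rz":0,"hand":1},{"dx":11,"dy":-1,"dz":0,"rx":0,"ry":0,"rz":0,"hand":1},{"dx":0,"dy":0,"dz":10,"rx":0,"ry":0,"rz":0,"hand":1},{"dx":0,"dy":0,"dz":4,"rx":0,"ry":0,"rz":0,"hand":1},{"dx":0,"dy":0,"dz":4,"rx":0,"ry":0,"rz":0,"hand":1},{"dx":0,"dy":0,"dz":3,"rx":0,"ry":0,"rz":0,"hand":1},{"dx":0,"dy":0,"dz":3,"rx":0,"ry":0,"rz":0,"hand":1},{"dx":0,"dy":0,"dz":3,"rx":0,"ry":0,"rz":0,"hand":1},{"dx":0,"dy":0,"dz":0,"rx":0,"ry":0,"rz":0,"hand":1}]'; python3 cf.py
```

```text
clock: 18.75
position: [0.4621, -0.3773, 0.0357]
tool_rot: [-3.141, -0.0, -3.089]
force: [-9.0, 4.2, 32.2]
grip_width: -0.0
carrier frame [-39.9 -60.3  35.7] [-3.141 -0.    -3.089] [-9.   4.2 32.2] -0.0 18.75
```

```bash
python3 -m inch '[{"dx":0,"dy":0,"dz":1.5,"rx":0,"ry":0,"rz":0,"hand":1},{"dx":0,"dy":0,"dz":0,"rx":0,"ry":0,"rz":0,"hand":1},{"dx":0,"dy":0,"dz":-10,"rx":0,"ry":0,"rz":0,"hand":1},{"dx":0,"dy":0,"dz":-45,"rx":0,"ry":0,"rz":0,"hand":1},{"dx":0,"dy":15,"dz":-47,"rx":0,"ry":0,"rz":0,"hand":1},{"dx":20,"dy":40,"dz":-20,"rx":0,"ry":0,"rz":0,"hand":1},{"dx":0,"dy":10,"dz":-20,"rx":0,"ry":0,"rz":0,"hand":0},{"dx":0,"dy":0,"dz":0,"rx":0,"ry":0,"rz":0,"hand":0},{"dx":0,"dy":0,"dz":0,"rx":0,"ry":0,"rz":0,"hand":0}]'; python3 cf.py; python3 look.py wrist11.png bore_mid ""; python3 -c "
from h import *;print(bot.observe()['qpos'].round(2))"
```

```text
clock: 19.65
position: [0.4388, -0.3137, 0.1749]
tool_rot: [-3.141, 0.0, -3.089]
force: [0.8, 0.8, -0.4]
grip_width: 0.0419
carrier frame [-59.8   4.5 174.9] [-3.141  0.    -3.089] [ 0.8  0.8 -0.4] 0.0419 19.65
bore_mid [(0.84, [253, 315], [0.4486, -0.3185, 0.0692])]
19.75 [ 0.4384 -0.3138  0.174 ] [ 3.1409e+00 -8.0000e-04 -3.0899e+00] [ 0.  -0.8  0.2] 0.0427
[ 0.83  0.49 -0.43  1.87  0.26  0.85  1.89]
```

View pics/wrist11.png

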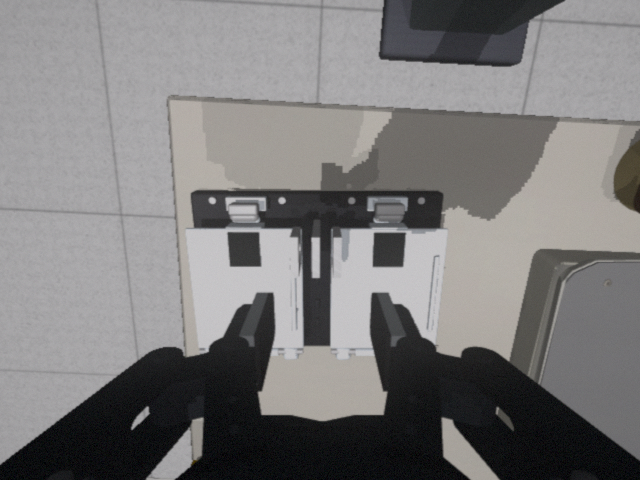

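```bash
python3 - <<'E'
from cf import *
import pickle
C=np.load('C_wrist.npy'); k=pickle.load(open('k_wrist.pkl','rb'))
for r,c in [(250,210),(300,210),(240,280),(300,225),(250,360),(250,425),(300,350),(300,420)]:
    q=C[r-2:r+3,c-2:c+3].reshape(-1,3); print((r,c),tc(np.nanmedian(q,0)))
s=C.reshape(-1,3); s=s[np.isfinite(s[:,0])]
t=np.array([tc(p) for p in s[(s[:,2]>.060)&(s[:,2]<.076)&(abs(s[:,0]-.455)<.05)&(abs(s[:,1]+.315)<.05)]])
import collections
for y0 in range(-30,31,3):
    q=t[(t[:,1]>=y0)&(t[:,1]<y0+3)]
    if len(q)>8: print(y0,len(q),q[:,0].min(),q[:,0].max(),np.median(q[:,2]))
im=np.load('last_wrist.npz')['im']
cv2.imwrite('pics/crop11.png',cv2.resize(im[180:320,250:400],None,fx=5,fy=4,interpolation=cv2.INTER_CUBIC)[:,:,::-1])
E
```

```text
(250, 210) [-40.9 -88.8  36.3]
(300, 210) [  4.7 -92.9  36.9]
(240, 280) [-49.8 -30.2  36.7]
(300, 225) [  4.9 -80.   36.5]
(250, 360) [-40.9  35.8  36.5]
(250, 425) [-41.2  90.1  36.9]
(300, 350) [ 4.5 28.8 36.9]
(300, 420) [ 4.6 89.6 36.7]
-21 69 -61.8 -30.2 68.4
-18 173 -61.7 -29.9 68.6
-15 132 -61.9 -30.3 68.3
-6 22 -61.5 -30.4 68.3
-3 188 -62.0 -29.8 68.5
0 138 -61.7 -29.9 68.5
12 144 -62.0 -29.1 68.4
15 170 -61.8 -30.0 68.6
18 45 -61.8 -30.1 68.4
```

View pics/crop11.png

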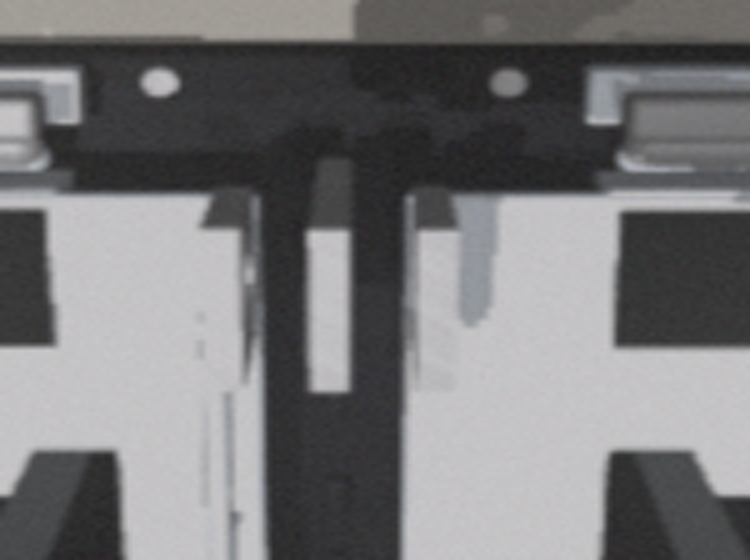

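```bash
cat > plan.py <<'E'
# plan x y z yaw rows : prints tool-frame steps
import sys
from h import *
x,y,z,yaw=map(float,sys.argv[1:5]); n=int(sys.argv[5])
o=bot.observe(); p=o['position']; y0=o['tool_rot'][2]
dy=(yaw-y0+np.pi)%(2*np.pi)-np.pi
st=(np.array([x,y,z])-p)/n*1000
print('from',p.round(4),y0.round(3),'dyaw',dy.round(3),'per row rz',(-dy/n).round(4))
for i in range(n):
    a=y0+dy*i/n
    print(i,np.round([st@[np.cos(a),np.sin(a),0],st@[np.sin(a),-np.cos(a),0],-st[2]],1))
E
python3 plan.py 0.40 0.295 0.17 1.12 14
```

```text
from [ 0.4384 -0.3138  0.174 ] -3.09 dyaw -2.073 per row rz 0.1481
0 [ 0.5 43.6  0.3]
1 [ 6.9 43.   0.3]
2 [13.2 41.5  0.3]
3 [19.2 39.1  0.3]
4 [24.7 35.9  0.3]
5 [29.8 31.8  0.3]
6 [34.1 27.1  0.3]
7 [37.8 21.8  0.3]
8 [40.5 15.9  0.3]
9 [42.5  9.8  0.3]
10 [43.4  3.4  0.3]
11 [43.5 -3.   0.3]
12 [42.5 -9.4  0.3]
13 [ 40.7 -15.6   0.3]
```

```bash
python3 -m inch '[{"dx":0.5,"dy":43.6,"dz":-10,"rx":0,"ry":0,"rz":0.148,"hand":-0.1},{"dx":7,"dy":43,"dz":-10,"rx":0,"ry":0,"rz":0.148,"hand":-0.1},{"dx":13,"dy":41.5,"dz":0,"rx":0,"ry":0,"rz":0.148,"hand":-0.1},{"dx":19,"dy":39,"dz":0,"rx":0,"ry":0,"rz":0.148,"hand":-0.1},{"dx":25,"dy":36,"dz":0,"rx":0,"ry":0,"rz":0.148,"hand":-0.1},{"dx":30,"dy":32,"dz":0,"rx":0,"ry":0,"rz":0.148,"hand":-0.1},{"dx":34,"dy":27,"dz":0,"rx":0,"ry":0,"rz":0.148,"hand":-0.1},{"dx":38,"dy":22,"dz":0,"rx":0,"ry":0,"rz":0.148,"hand":-0.1},{"dx":40,"dy":16,"dz":0,"rx":0,"ry":0,"rz":0.148,"hand":-0.1},{"dx":42.5,"dy":10,"dz":0,"rx":0,"ry":0,"rz":0.148,"hand":-0.1}]' && python3 -m inch '[{"dx":43,"dy":3.4,"dz":5,"rx":0,"ry":0,"rz":0.148,"hand":-0.1},{"dx":43,"dy":-3,"dz":10,"rx":0,"ry":0,"rz":0.148,"hand":-0.1},{"dx":42,"dy":-9.4,"dz":15,"rx":0,"ry":0,"rz":0.148,"hand":-0.1},{"dx":40,"dy":-15.6,"dz":15,"rx":0,"ry":0,"rz":0.148,"hand":-0.1},{"dx":0,"dy":0,"dz":0,"rx":0,"ry":0,"rz":0,"hand":-0.1},{"dx":0,"dy":0,"dz":0,"rx":0,"ry":0,"rz":0,"hand":-0.1}]'; python3 look.py wrist12.png lock_pin,pin_tip,pin_shoulder lock_pin
```

```text
clock: 20.75
position: [0.402, 0.0815, 0.1943]
tool_rot: [-3.14, -0.0, 1.846]
force: [0.9, -0.3, -0.3]
grip_width: 0.0467
clock: 21.35
position: [0.369, 0.2177, 0.1572]
tool_rot: [-3.14, 0.001, 1.369]
force: [0.2, -0.6, -0.3]
grip_width: 0.047
lock_pin []
pin_tip []
pin_shoulder [(0.65, [90, 342], [0.4047, 0.3175, 0.0149])]
lock_pin 0.86 [312.7, 0.0, 372.2, 145.0] 3393 [array([408.9, 327. ]), array([100.3,  26.8]), np.float64(66.3)] 0.0159 [0.4056 0.3193 0.015 ]
21.6 [0.3699 0.2165 0.1583] [ 3.1415e+00 -1.0000e-04  1.3647e+00] [-0.2 -0.4  0.6] 0.0469
```

View pics/wrist12.png

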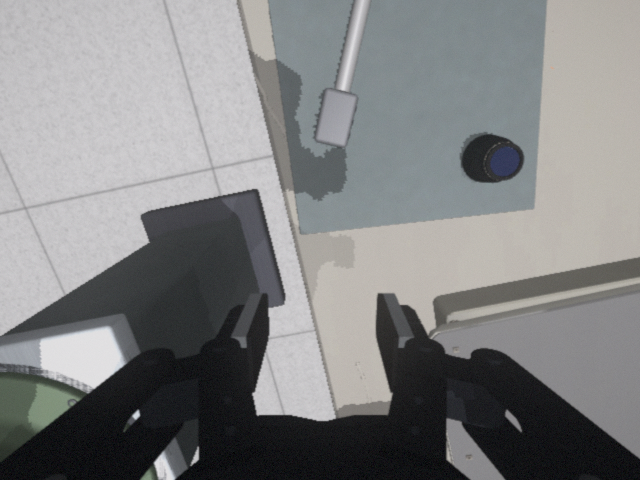

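```bash
python3 - <<'E'
from h import *
import pickle
k=pickle.load(open('k_wrist.pkl','rb')); C=np.load('C_wrist.npy'); im=np.load('last_wrist.npz')['im']
m=np.load('m_lock_pin.npy'); 
cv2.imwrite('pics/crop12.png',cv2.resize(im[0:155,300:390],None,fx=5,fy=3.8,interpolation=cv2.INTER_CUBIC)[:,:,::-1])
P=C[m]; P=P[np.isfinite(P[:,0])]
yw=np.radians(66)
for _ in range(3):
    a=np.array([np.cos(yw),np.sin(yw)]); b=np.array([-a[1],a[0]])
    s=P[:,:2]@a; t=P[:,:2]@b
    s0=s.min()
    rod=(s>s0+.045)&(s<s0+.095)
    bins=np.arange(s0+.045,s0+.095,.004); mid=[]
    for q in bins:
        w_=t[(s>=q)&(s<q+.004)]
        if len(w_)>5: mid.append((q+.002,(w_.max()+w_.min())/2))
    mid=np.array(mid); c=np.polyfit(mid[:,0],mid[:,1],1); yw+=np.arctan(c[0])
    print(np.degrees(yw))
g=P[(s<s0+.042)&(P[:,2]>.011)]; r=cv2.minAreaRect(g[:,:2].astype(np.float32)*1000);print(r)
print(np.percentile(s[ (s<s0+.05)],[0,1]),)
E
python3 plan.py 0.397 0.299 0.11 1.14 4
```

```text
65.40216923496963
65.39874779961882
65.3987284054251
((397.1601867675781, 300.25225830078125), (41.92442321777344, 26.79798126220703), 66.2757797241211)
[0.41729914 0.4182355 ]
from [0.3699 0.2165 0.1583] 1.365 dyaw -0.225 per row rz 0.0562
0 [21.6  2.4 12.1]
1 [21.7  1.2 12.1]
2 [21.7 -0.  12.1]
3 [21.7 -1.3 12.1]
```

View pics/crop12.png

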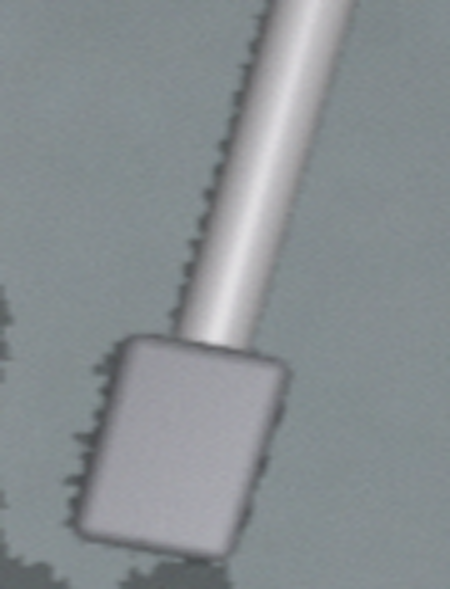

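```bash
python3 -m inch '[{"dx":21.6,"dy":2.4,"dz":12,"rx":0,"ry":0,"rz":0.0545,"hand":-0.1},{"dx":21.7,"dy":1.2,"dz":12,"rx":0,"ry":0,"rz":0.0545,"hand":-0.1},{"dx":21.7,"dy":0,"dz":12,"rx":0,"ry":0,"rz":0.0545,"hand":-0.1},{"dx":21.7,"dy":-1.3,"dz":12,"rx":0,"ry":0,"rz":0.0545,"hand":-0.1},{"dx":0,"dy":0,"dz":0,"rx":0,"ry":0,"rz":0,"hand":-0.1},{"dx":0,"dy":0,"dz":0,"rx":0,"ry":0,"rz":0,"hand":-0.1}]'; python3 plan.py 0.397 0.300 0.004 1.147 1
```

```text
clock: 22.2
position: [0.3962, 0.2994, 0.11]
tool_rot: [-3.141, 0.001, 1.149]
force: [0.4, -0.8, -0.4]
grip_width: 0.047
from [0.3962 0.2994 0.11  ] 1.149 dyaw -0.002 per row rz 0.0016
0 [  0.8   0.5 106. ]
```

```bash
python3 -m inch '[{"dx":0.8,"dy":0.5,"dz":35,"rx":0,"ry":0,"rz":0,"hand":-0.1},{"dx":0,"dy":0,"dz":35,"rx":0,"ry":0,"rz":0,"hand":-0.1},{"dx":0,"dy":0,"dz":25,"rx":0,"ry":0,"rz":0,"hand":-0.1},{"dx":0,"dy":0,"dz":8,"rx":0,"ry":0,"rz":0,"hand":-0.1},{"dx":0,"dy":0,"dz":2.5,"rx":0,"ry":0,"rz":0,"hand":-0.1},{"dx":0,"dy":0,"dz":0,"rx":0,"ry":0,"rz":0,"hand":-0.1}]' 60 && python3 -m inch '[{"dx":0,"dy":0,"dz":0,"rx":0,"ry":0,"rz":0,"hand":0.7},{"dx":0,"dy":0,"dz":0,"rx":0,"ry":0,"rz":0,"hand":0.7},{"dx":0,"dy":0,"dz":0,"rx":0,"ry":0,"rz":0,"hand":0.7},{"dx":0,"dy":0,"dz":0,"rx":0,"ry":0,"rz":0,"hand":0.7},{"dx":0,"dy":0,"dz":0,"rx":0,"ry":0,"rz":0,"hand":0.7}]' 60; python3 cf.py
```

```text
clock: 22.8
position: [0.3974, 0.3006, 0.0056]
tool_rot: [3.141, -0.001, 1.148]
force: [-0.0, -0.2, -0.2]
grip_width: 0.0471
clock: 23.3
position: [0.3976, 0.301, 0.0061]
tool_rot: [3.141, -0.002, 1.148]
force: [-2.0, -3.0, 15.5]
grip_width: 0.0243
carrier frame [-68.4 620.5   6.1] [ 3.141e+00 -2.000e-03  1.148e+00] [-2.  -3.  15.5] 0.0243 23.3
```

```bash
python3 -m inch '[{"dx":0,"dy":0,"dz":-10,"rx":0,"ry":0,"rz":0,"hand":0.7},{"dx":0,"dy":0,"dz":-40,"rx":0,"ry":0,"rz":0,"hand":0.7},{"dx":0,"dy":0,"dz":-45,"rx":0,"ry":0,"rz":-0.12,"hand":0.7},{"dx":0,"dy":0,"dz":-45,"rx":0,"ry":0,"rz":-0.12,"hand":0.7},{"dx":0,"dy":0,"dz":-45,"rx":0,"ry":0,"rz":-0.12,"hand":0.7},{"dx":0,"dy":0,"dz":-10,"rx":0,"ry":0,"rz":-0.116,"hand":0.7}]'; python3 cf.py; python3 -c "
from cf import *; print(fc(-45.5,-145,49))"; python3 plan.py .42 .0 .2 1.624 7;
```

```text
clock: 23.9
position: [0.3983, 0.3015, 0.2052]
tool_rot: [3.135, -0.004, 1.629]
force: [1.0, 0.2, -2.4]
grip_width: 0.024
carrier frame [-67.7 621.  205.2] [ 3.135 -0.004  1.629] [ 1.   0.2 -2.4] 0.024 23.9
[ 0.46104529 -0.46220677  0.049     ]
from [0.3983 0.3015 0.2052] 1.629 dyaw -0.005 per row rz 0.0007
0 [-43.2   0.6   0.7]
1 [-43.2   0.6   0.7]
2 [-43.2   0.7   0.7]
3 [-43.2   0.7   0.7]
4 [-43.2   0.7   0.7]
5 [-43.2   0.8   0.7]
6 [-43.2   0.8   0.7]
```

```bash
python3 -m inch '[{"dx":-30,"dy":5,"dz":0,"rx":0,"ry":0,"rz":0,"hand":0.7},{"dx":-42,"dy":5,"dz":0,"rx":0,"ry":0,"rz":0,"hand":0.7},{"dx":-42,"dy":5,"dz":0,"rx":0,"ry":0,"rz":0,"hand":0.7},{"dx":-42,"dy":5,"dz":0,"rx":0,"ry":0,"rz":0,"hand":0.7},{"dx":-42,"dy":2,"dz":0,"rx":0,"ry":0,"rz":0,"hand":0.7},{"dx":-42,"dy":0,"dz":0,"rx":0,"ry":0,"rz":0,"hand":0.7},{"dx":-42,"dy":0,"dz":0,"rx":0,"ry":0,"rz":0,"hand":0.7},{"dx":-42,"dy":0,"dz":0,"rx":0,"ry":0,"rz":0,"hand":0.7},{"dx":-42,"dy":0,"dz":0,"rx":0,"ry":0,"rz":0,"hand":0.7},{"dx":-42,"dy":0,"dz":0,"rx":0,"ry":0,"rz":0,"hand":0.7}]' && python3 -m inch '[{"dx":-42,"dy":0,"dz":0,"rx":0,"ry":0,"rz":0,"hand":0.7},{"dx":-42,"dy":0,"dz":0,"rx":0,"ry":0,"rz":0,"hand":0.7},{"dx":-42,"dy":0,"dz":0,"rx":0,"ry":0,"rz":0,"hand":0.7},{"dx":-42,"dy":0,"dz":0,"rx":0,"ry":0,"rz":0,"hand":0.7},{"dx":-42,"dy":0,"dz":0,"rx":0,"ry":0,"rz":0,"hand":0.7},{"dx":-42,"dy":0,"dz":0,"rx":0,"ry":0,"rz":0,"hand":0.7},{"dx":-42,"dy":0,"dz":0,"rx":0,"ry":0,"rz":0,"hand":0.7},{"dx":-42,"dy":0,"dz":0,"rx":0,"ry":0,"rz":0,"hand":0.7},{"dx":0,"dy":0,"dz":0,"rx":0,"ry":0,"rz":0,"hand":0.7},{"dx":0,"dy":0,"dz":0,"rx":0,"ry":0,"rz":0,"hand":0.7}]'; python3 cf.py
```

```text
clock: 24.9
position: [0.4403, -0.1074, 0.2007]
tool_rot: [3.14, 0.0, 1.624]
force: [0.3, 0.4, -1.2]
grip_width: 0.0241
clock: 25.9
position: [0.4579, -0.4416, 0.2]
tool_rot: [3.141, -0.0, 1.623]
force: [0.9, 0.7, -1.0]
grip_width: 0.0238
carrier frame [ -47.6 -124.2  200. ] [ 3.141 -0.     1.623] [ 0.9  0.7 -1. ] 0.0238 25.9
```

```bash
python3 -m inch '[{"dx":-12,"dy":1,"dz":0,"rx":0,"ry":0,"rz":0,"hand":0.7},{"dx":-11,"dy":1,"dz":20,"rx":0,"ry":0,"rz":0,"hand":0.7},{"dx":0,"dy":0,"dz":40,"rx":0,"ry":0,"rz":0,"hand":0.7},{"dx":0,"dy":0,"dz":40,"rx":0,"ry":0,"rz":0,"hand":0.7},{"dx":0,"dy":0,"dz":30,"rx":0,"ry":0,"rz":0,"hand":0.7},{"dx":0,"dy":0,"dz":20,"rx":0,"ry":0,"rz":0,"hand":0.7},{"dx":0,"dy":0,"dz":0,"rx":0,"ry":0,"rz":0,"hand":0.7},{"dx":0,"dy":0,"dz":0,"rx":0,"ry":0,"rz":0,"hand":0.7}]'; python3 cf.py; python3 look.py wrist13.png pin_tip,pin_shoulder "";python3 look.py side13.png pin_tip "" side
```

```text
clock: 26.7
position: [0.4622, -0.464, 0.0505]
tool_rot: [3.141, 0.0, 1.625]
force: [-0.5, -0.1, 0.1]
grip_width: 0.024
carrier frame [ -44.4 -146.8   50.5] [3.141 0.    1.625] [-0.5 -0.1  0.1] 0.024 26.7
pin_tip [(0.66, [30, 320], [0.4556, -0.3512, 0.0363])]
pin_shoulder [(0.61, [277, 322], [0.4616, -0.4453, 0.0593])]
26.85 [ 0.4623 -0.4645  0.0513] [3.1401e+00 1.5000e-03 1.6241e+00] [ 0.6  0.  -1.4] 0.0239
pin_tip [(0.7, [365, 245], [0.3571, 0.5335, 0.0116]), (0.54, [204, 390], [0.4391, -0.3353, 0.0632])]
26.95 [ 0.4621 -0.4644  0.0508] [3.1405e+00 1.1000e-03 1.6240e+00] [ 0.4 -0.7 -0.7] 0.024
```

View pics/wrist13.png

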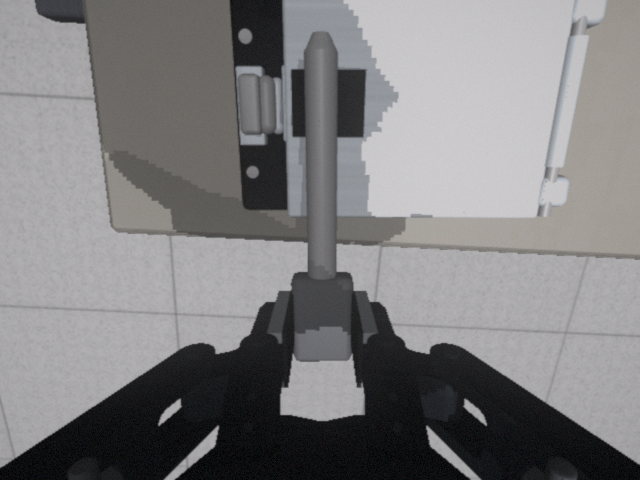

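```bash
python3 - <<'E'
from cf import *
C=np.load('C_wrist.npy')
for r in [40,50,60,90,130,170,210,250,268,290,320,350]:
    row=C[r,290:352]; g=[tc(p) for p in row if np.isfinite(p[0]) and p[2]>.045]
    g=np.array(g)
    if len(g): print(r,len(g),'x',g[:,0].min(),g[:,0].max(),((g[:,0].min()+g[:,0].max())/2).round(1),'y',np.median(g[:,1]),'ztop',np.percentile(g[:,2],90).round(1))
E
```

```text
40 23 x -48.4 -40.8 -44.6 y -41.8 ztop 58.3
50 32 x -50.2 -39.4 -44.8 y -45.25 ztop 59.9
60 34 x -50.6 -39.0 -44.8 y -48.3 ztop 59.6
90 33 x -50.3 -38.8 -44.6 y -57.9 ztop 59.7
130 32 x -50.1 -38.7 -44.4 y -71.2 ztop 59.9
170 32 x -50.3 -38.3 -44.3 y -85.5 ztop 59.8
210 30 x -50.0 -38.6 -44.3 y -100.6 ztop 60.2
250 29 x -49.8 -38.4 -44.1 y -116.8 ztop 59.7
268 29 x -49.9 -38.3 -44.1 y -124.4 ztop 60.0
290 61 x -57.4 -32.1 -44.8 y -133.7 ztop 60.4
320 62 x -56.0 -31.8 -43.9 y -147.5 ztop 60.4
350 62 x -56.2 -31.3 -43.8 y -161.9 ztop 61.0
```

```bash
python3 -m inch '[{"dx":0,"dy":-1.2,"dz":1.4,"rx":0,"ry":0,"rz":0,"hand":0.7},{"dx":8,"dy":0,"dz":0,"rx":0,"ry":0,"rz":0,"hand":0.7},{"dx":8,"dy":0,"dz":0,"rx":0,"ry":0,"rz":0,"hand":0.7},{"dx":8,"dy":0,"dz":0,"rx":0,"ry":0,"rz":0,"hand":0.7},{"dx":8,"dy":0,"dz":0,"rx":0,"ry":0,"rz":0,"hand":0.7},{"dx":0,"dy":0,"dz":0,"rx":0,"ry":0,"rz":0,"hand":0.7}]'; python3 cf.py; python3 look.py wrist14.png "" ""
```

```text
clock: 27.55
position: [0.459, -0.4306, 0.0482]
tool_rot: [-3.141, -0.001, 1.625]
force: [-0.5, -0.5, -0.6]
grip_width: 0.024
carrier frame [ -45.8 -113.3   48.2] [-3.141e+00 -1.000e-03  1.625e+00] [-0.5 -0.5 -0.6] 0.024 27.55
27.6 [ 0.459  -0.4315  0.0483] [-3.1416e+00 -2.0000e-04  1.6248e+00] [-0.5 -0.1 -0.4] 0.0241
```

View pics/wrist14.png

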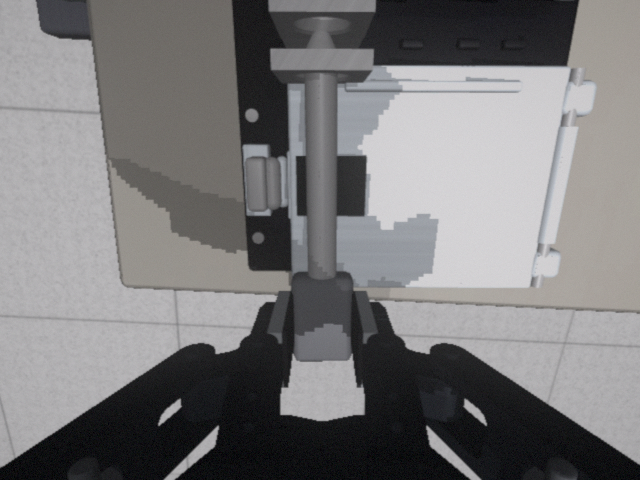

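```bash
python3 -m inch '[{"dx":8,"dy":0,"dz":-0.7,"rx":0,"ry":0,"rz":0,"hand":0.7},{"dx":9,"dy":0,"dz":0,"rx":0,"ry":0,"rz":0,"hand":0.7},{"dx":9,"dy":0,"dz":0,"rx":0,"ry":0,"rz":0,"hand":0.7},{"dx":9,"dy":0,"dz":0,"rx":0,"ry":0,"rz":0,"hand":0.7},{"dx":0,"dy":0,"dz":0,"rx":0,"ry":0,"rz":0,"hand":0.7}]'; python3 cf.py;  python3 -m inch '[{"dx":8,"dy":0,"dz":0,"rx":0,"ry":0,"rz":0,"hand":0.7},{"dx":8,"dy":0,"dz":0,"rx":0,"ry":0,"rz":0,"hand":0.7},{"dx":8,"dy":0,"dz":0,"rx":0,"ry":0,"rz":0,"hand":0.7},{"dx":6,"dy":0,"dz":0,"rx":0,"ry":0,"rz":0,"hand":0.7},{"dx":3,"dy":0,"dz":0,"rx":0,"ry":0,"rz":0,"hand":0.7},{"dx":0,"dy":0,"dz":0,"rx":0,"ry":0,"rz":0,"hand":0.7}]'; python3 cf.py
```

```text
clock: 28.1
position: [0.4571, -0.3955, 0.0489]
tool_rot: [-3.141, -0.001, 1.625]
force: [-0.0, -1.0, -0.4]
grip_width: 0.024
carrier frame [-45.9 -78.2  48.9] [-3.141e+00 -1.000e-03  1.625e+00] [-0.  -1.  -0.4] 0.024 28.1
clock: 28.7
position: [0.4553, -0.3638, 0.0489]
tool_rot: [-3.142, -0.0, 1.624]
force: [-0.4, -0.0, -1.6]
grip_width: 0.0244
carrier frame [-46.1 -46.4  48.9] [-3.142 -0.     1.624] [-0.4 -0.  -1.6] 0.0244 28.7
```

```bash
python3 -m inch '[{"dx":3,"dy":0,"dz":0,"rx":0,"ry":0,"rz":0,"hand":0.7},{"dx":2,"dy":0,"dz":0,"rx":0,"ry":0,"rz":0,"hand":0.7},{"dx":0,"dy":0,"dz":0,"rx":0,"ry":0,"rz":0,"hand":0.7}]'; python3 cf.py;python3 -m inch '[{"dx":1,"dy":0,"dz":0,"rx":0,"ry":0,"rz":0,"hand":0.7},{"dx":0,"dy":0,"dz":0,"rx":0,"ry":0,"rz":0,"hand":0.7}]'; python3 cf.py; python3 look.py wrist15.png "" ""
```

```text
clock: 29.0
position: [0.4549, -0.359, 0.0489]
tool_rot: [-3.141, -0.0, 1.624]
force: [-0.6, 0.2, -1.3]
grip_width: 0.0243
carrier frame [-46.2 -41.6  48.9] [-3.141 -0.     1.624] [-0.6  0.2 -1.3] 0.0243 29.0
clock: 29.2
position: [0.4548, -0.3582, 0.0489]
tool_rot: [-3.141, -0.0, 1.624]
force: [0.7, -0.6, -0.3]
grip_width: 0.0239
carrier frame [-46.2 -40.8  48.9] [-3.141 -0.     1.624] [ 0.7 -0.6 -0.3] 0.0239 29.2
29.25 [ 0.4548 -0.3582  0.0489] [-3.1415e+00 -1.0000e-04  1.6238e+00] [-0.6  0.3 -1.7] 0.0242
```

View pics/wrist15.png

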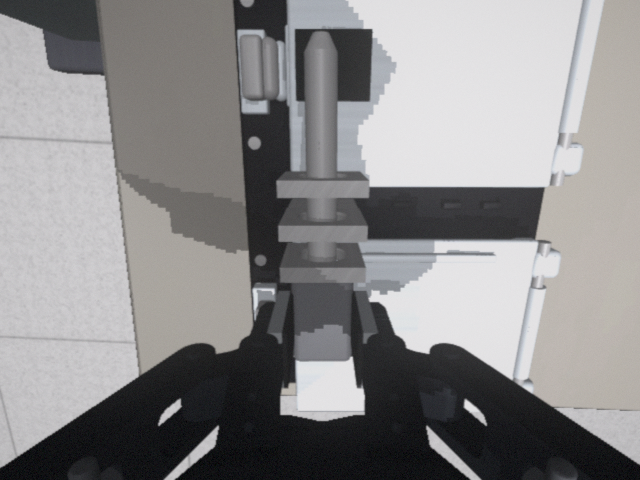

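```bash
python3 -m inch '[{"dx":1,"dy":0,"dz":0,"rx":0,"ry":0,"rz":0,"hand":0.7},{"dx":0,"dy":0,"dz":0,"rx":0,"ry":0,"rz":0,"hand":0.7}]'; python3 -m inch '[{"dx":1,"dy":0,"dz":0,"rx":0,"ry":0,"rz":0,"hand":0.7},{"dx":0,"dy":0,"dz":0,"rx":0,"ry":0,"rz":0,"hand":0.7}]'; python3 cf.py
```

```text
clock: 29.45
position: [0.4547, -0.3571, 0.0489]
tool_rot: [-3.141, -0.0, 1.624]
force: [-0.1, -0.5, -0.7]
grip_width: 0.0241
clock: 29.65
position: [0.4547, -0.3561, 0.0489]
tool_rot: [-3.141, -0.0, 1.624]
force: [-0.4, -0.2, -0.9]
grip_width: 0.0241
carrier frame [-46.2 -38.7  48.9] [-3.141 -0.     1.624] [-0.4 -0.2 -0.9] 0.0241 29.65
```

```bash
python3 -m inch '[{"dx":1,"dy":0,"dz":0,"rx":0,"ry":0,"rz":0,"hand":0.7},{"dx":0,"dy":0,"dz":0,"rx":0,"ry":0,"rz":0,"hand":0.7}]'; python3 -m inch '[{"dx":1,"dy":0,"dz":0,"rx":0,"ry":0,"rz":0,"hand":0.7},{"dx":0,"dy":0,"dz":0,"rx":0,"ry":0,"rz":0,"hand":0.7}]'; python3 cf.py; python3 look.py wrist16.png "" ""
python3 - <<'E'
from cf import *
C=np.load('C_wrist.npy')
for r in range(240,300,4):
    g=C[r,318:328]; print(r,tc(np.nanmedian(g,0)))
im=np.load('last_wrist.npz')['im']
cv2.imwrite('pics/crop16.png',cv2.resize(im[160:380,240:400],None,fx=3,fy=2.7,interpolation=cv2.INTER_CUBIC)[:,:,::-1])
E
```

```text
clock: 29.85
position: [0.4546, -0.3551, 0.0489]
tool_rot: [-3.141, -0.0, 1.624]
force: [0.6, 0.4, -2.0]
grip_width: 0.024
clock: 30.05
position: [0.4546, -0.3549, 0.049]
tool_rot: [3.141, 0.001, 1.623]
force: [0.0, -4.9, -2.4]
grip_width: 0.024
carrier frame [-46.3 -37.5  49. ] [3.141e+00 1.000e-03 1.623e+00] [ 0.  -4.9 -2.4] 0.024 30.05
30.1 [ 0.4546 -0.3549  0.049 ] [3.1413e+00 8.0000e-04 1.6234e+00] [-0.2 -4.7 -3. ] 0.0238
240 [-45.6   0.1  68.5]
244 [-45.6  -1.5  68. ]
248 [-45.6  -2.9  68.5]
252 [-45.6  -8.   58. ]
256 [-45.6  -9.7  58.1]
260 [-45.8 -11.2  58.4]
264 [-45.6 -13.   58.2]
268 [-45.6 -14.8  58.1]
272 [-45.6 -13.9  64.7]
276 [-45.6 -13.9  68.5]
280 [-45.6 -15.5  68.6]
284 [-45.6 -17.1  68.5]
288 [-45.6 -18.9  68.2]
292 [-45.6 -25.4  58. ]
296 [-45.6 -27.2  58.1]
```

View pics/crop16.png

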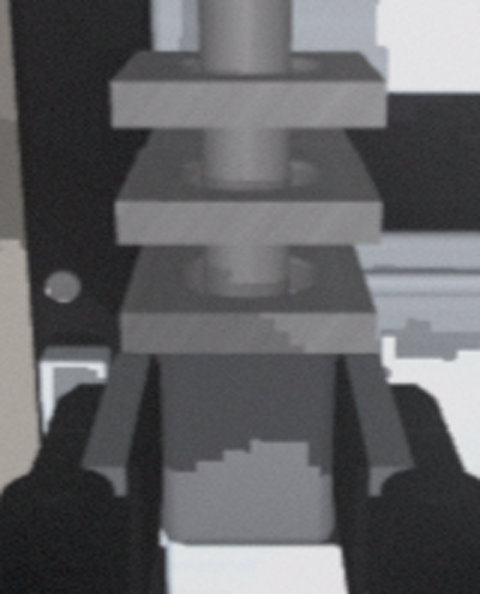

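```bash
python3 -m inch '[{"dx":0,"dy":0,"dz":1.5,"rx":0,"ry":0,"rz":0,"hand":0.7},{"dx":0,"dy":0,"dz":1,"rx":0,"ry":0,"rz":0,"hand":0.7},{"dx":0,"dy":0,"dz":0,"rx":0,"ry":0,"rz":0,"hand":0.7}]'; python3 -m inch '[{"dx":0,"dy":0,"dz":0.7,"rx":0,"ry":0,"rz":0,"hand":0.7},{"dx":0,"dy":0,"dz":0,"rx":0,"ry":0,"rz":0,"hand":0.7}]';python3 -m inch '[{"dx":0,"dy":0,"dz":0.5,"rx":0,"ry":0,"rz":0,"hand":0.7},{"dx":0,"dy":0,"dz":0,"rx":0,"ry":0,"rz":0,"hand":0.7}]'
```

```text
clock: 30.4
position: [0.4547, -0.3548, 0.0465]
tool_rot: [3.141, 0.001, 1.623]
force: [0.2, -6.9, 1.0]
grip_width: 0.0238
clock: 30.6
position: [0.4548, -0.3549, 0.0458]
tool_rot: [3.141, 0.001, 1.623]
force: [0.4, -6.5, 1.6]
grip_width: 0.0239
clock: 30.8
position: [0.4548, -0.3549, 0.0454]
tool_rot: [3.141, 0.001, 1.623]
force: [-0.2, -5.0, 2.2]
grip_width: 0.024
```

```bash
python3 -m inch '[{"dx":0.5,"dy":0,"dz":0.4,"rx":0,"ry":0,"rz":0,"hand":0.7},{"dx":0,"dy":0,"dz":0,"rx":0,"ry":0,"rz":0,"hand":0.7}]'; python3 -m inch '[{"dx":0,"dy":0,"dz":0,"rx":0,"ry":0,"rz":0,"hand":0.1},{"dx":0,"dy":0,"dz":0,"rx":0,"ry":0,"rz":0,"hand":0.1},{"dx":0,"dy":0,"dz":0,"rx":0,"ry":0,"rz":0,"hand":0.1},{"dx":0,"dy":0,"dz":-5,"rx":0,"ry":0,"rz":0,"hand":0.1},{"dx":0,"dy":0,"dz":-20,"rx":0,"ry":0,"rz":0,"hand":0.1},{"dx":0,"dy":0,"dz":-40,"rx":0,"ry":0,"rz":0,"hand":0.1},{"dx":-20,"dy":0,"dz":-40,"rx":0,"ry":0,"rz":0,"hand":0.1},{"dx":0,"dy":0,"dz":-40,"rx":0,"ry":0,"rz":0,"hand":0.1},{"dx":0,"dy":0,"dz":0,"rx":0,"ry":0,"rz":0,"hand":0.1},{"dx":0,"dy":0,"dz":0,"rx":0,"ry":0,"rz":0,"hand":0.1}]'; python3 look.py wrist17.png pin_tip,pin_shoulder lock_pin; python3 cf.py
python3 - <<'E'
from cf import *
C=np.load('C_wrist.npy');m=np.load('m_lock_pin.npy')
P=np.array([tc(p) for p in C[m] if np.isfinite(p[0])])
for y in range(-72,80,8):
    q=P[(P[:,1]>=y)&(P[:,1]<y+8)]
    if len(q): print(y,len(q),np.median(q[:,0]),np.percentile(q[:,2],[10,50,90]).round(1))
for r,c in [(200,400),(300,400),(120,400)]: print(tc(C[r,c]))
E
```

```text
clock: 31.0
position: [0.4548, -0.3548, 0.0451]
tool_rot: [3.141, 0.001, 1.623]
force: [0.1, -8.3, 3.2]
grip_width: 0.024
clock: 32.0
position: [0.4558, -0.3738, 0.1908]
tool_rot: [3.14, 0.001, 1.624]
force: [-0.2, 0.5, -0.7]
grip_width: 0.0388
pin_tip [(0.82, [58, 322], [0.4496, -0.2471, 0.0496])]
pin_shoulder [(0.76, [184, 321], [0.4529, -0.3349, 0.0676])]
lock_pin 0.88 [301.2, 56.5, 339.8, 231.2] 3129 [array([ 453.5, -312.1]), array([ 27. , 129.2]), np.float64(2.5)] 0.0549 [ 0.4537 -0.3222  0.0539]
lock_pin 0.56 [301.4, 172.7, 447.3, 281.3] 13085 [array([ 502.3, -375.6]), array([121.1,  95.5]), np.float64(2.8)] 0.0375 [ 0.5078 -0.3762  0.0368]
32.2 [ 0.4553 -0.3732  0.1888] [-3.1401e+00 -1.3000e-03  1.6243e+00] [0.6 0.2 0.4] 0.0384
carrier frame [-46.6 -55.8 188.8] [-3.140e+00 -1.000e-03  1.624e+00] [0.6 0.2 0.4] 0.0384 32.2
-72 1264 -0.95 [35.8 36.8 37.9]
-64 1015 11.7 [35.6 36.7 37.9]
-56 1008 12.75 [35.6 36.7 37.8]
-48 1003 14.3 [35.7 36.6 37.8]
-40 1015 13.3 [35.8 36.7 37.7]
-32 928 10.55 [35.7 36.6 37.5]
-24 1163 3.5 [36.  38.  68.6]
-16 695 -17.3 [35.6 37.1 68.6]
[ 20.4 -35.8  36.1]
[ 224.7 -531.  -779.9]
[16.1 28.  36.7]
```

View pics/wrist17.png

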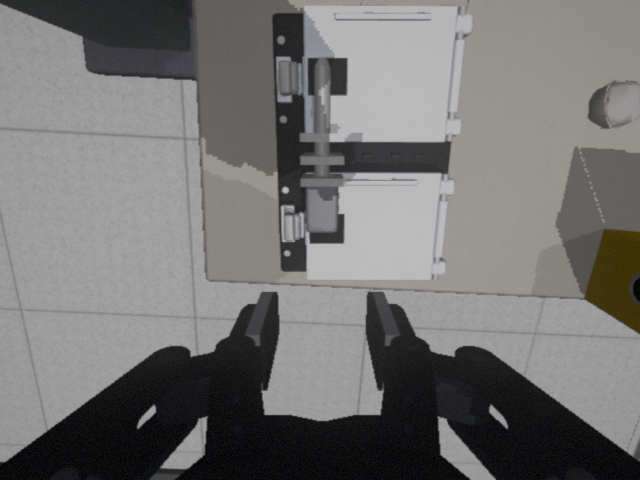

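```bash
python3 - <<'E'
from cf import *
C=np.load('C_wrist.npy')
for r in list(range(58,132,12))+list(range(178,236,3)):
    g=C[r,318:327]; print(r,tc(np.nanmedian(g,0)),end=' ')
im=np.load('last_wrist.npz')['im']
cv2.imwrite('pics/crop17.png',cv2.resize(im[40:250,270:370],None,fx=5,fy=2.8,interpolation=cv2.INTER_CUBIC)[:,:,::-1])
E
```

```text
58 [-45.5  69.5  51.2] 70 [-45.5  61.3  53.7] 82 [-45.5  53.3  54.3] 94 [-45.5  45.3  54. ] 106 [-45.5  37.1  53.8] 118 [-45.5  28.7  54.1] 130 [-45.5  20.2  54. ] 178 [-45.4 -13.8  66.6] 181 [-45.4 -15.8  68.5] 184 [-45.4 -18.   68.8] 187 [-45.4 -22.3  54.4] 190 [-45.4 -24.7  55. ] 193 [-45.4 -26.9  54.7] 196 [-45.4 -29.3  54.8] 199 [-45.4 -31.7  54.6] 202 [-45.4 -34.2  54.5] 205 [-45.4 -36.5  55. ] 208 [-45.4 -38.9  54.7] 211 [-45.4 -41.3  54.7] 214 [-45.4 -43.8  54.4] 217 [-45.4 -46.1  54.6] 220 [-45.4 -48.7  55.1] 223 [-45.4 -51.   55.2] 226 [-45.4 -53.6  54.7] 229 [-45.4 -56.1  55. ] 232 [-45.4 -59.   53.8] 235 [-45.3 -66.3  37.4]
```

View pics/crop17.png

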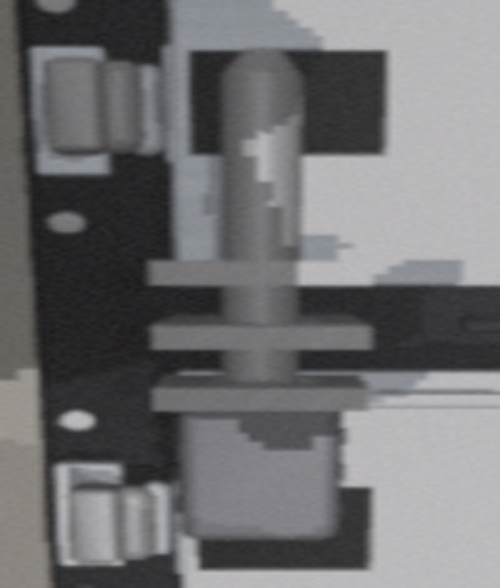

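```bash
python3 look.py side17.png loupe,vial,tall_vial,fixture_block,tip_pot "" side; python3 -c "
from h import *
print(bot.job_done()); print(bot.observe()['clock'])"
```

```text
loupe [(0.5, [287, 276], [0.4899, 0.2548, 0.0029])]
vial [(0.67, [316, 223], [0.5076, 0.4211, 0.007])]
tall_vial [(0.84, [365, 243], [0.3608, 0.5371, 0.0125])]
fixture_block [(0.69, [284, 274], [0.495, 0.2591, 0.0142]), (0.64, [346, 190], [0.4726, 0.5504, 0.0194])]
tip_pot [(0.81, [256, 369], [0.3655, -0.0, 0.0145]), (0.69, [206, 384], [0.4536, -0.3093, 0.0644])]
32.5 [ 0.4556 -0.3736  0.1895] [-3.1412e+00 -4.0000e-04  1.6239e+00] [-0.4 -0.3 -0.6] 0.0385
the job is handed in; nothing more can be done
None
the job is handed in; nothing more can be done
```

View pics/side17.png

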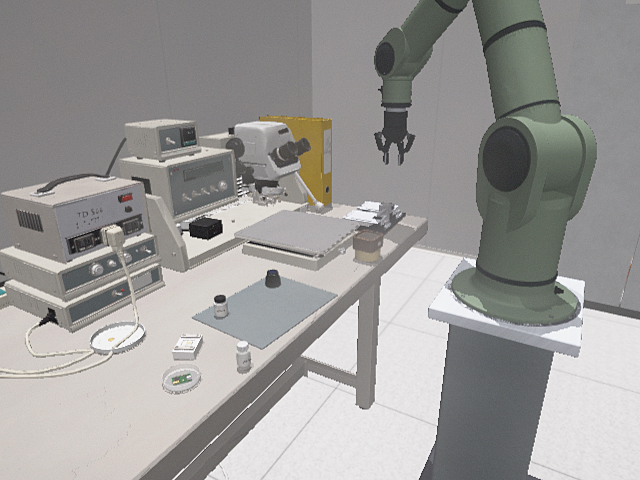

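The carrier is ready for transport, and I handed the job in at about 32.5 s of the 72 s allowed. I laid the loose box flat in the left pocket and closed and pressed down both covers. I then pushed the pin through all three eyelets from the right end until its grip met the first eyelet, and let go.

**Boxes:** before the covers closed, both box tops read the same height (28.6 mm).

**Covers:** after I lifted off, both read level at about 36.5 mm. The expected shut height is 36 mm and the camera is good to about 2 mm. Pressing met a firm stop, at up to 68 N on the left and about 32 N or slightly more on the right. I never saw a catch snap as a force step, so "latched" rests on those readings.

**Pin:** it lies level, with no visible gap between its grip and the first eyelet. Before release there was a steady 5 to 8 N pushing back against the grip.

**Other things on the table:** the last side picture shows the loupe, both vials, the pot and the block standing where they started. The detector's first guess for the block was really the loupe, but its second was the block in its original place.

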